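# Clear the rack, load the sample tubes, shut the gate and lock it

## Task

Take the pen or tweezers (or both) that were left in the grooves of the tube rack out and lay them on the bare worktop clear of it, and lay every sample tube from the worktop into the rack, one tube to a groove, level across both combs and about centred, either way round. Only then push the rack's front gate fully home until its spring catch snaps behind it, and last of all lock it by turning the black knob on the gate clockwise past its click, as far as it goes. Leave the other things on the bench alone.

Things in the scene. Friction and masses are not known exactly. Their poses are not given: they have to be found in the camera images.
- tube0: capped sample tube: white cylinder, 20 mm in diameter, 120 mm long over all, hexagonal grey cap (20 mm across flats, 20 mm long) at one end, about 50 g. Starts lying on the worktop, axis 10 mm above it. Origin: mid-length on the axis; x along the tube towards the cap. Four or five of the five tubes are there; an absent one has no pose.
- tube1: another sample tube, the same as tube0 (size, origin and axes)
- tube2: another sample tube, the same as tube0 (size, origin and axes)
- tube3: another sample tube, the same as tube0 (size, origin and axes)
- tube4: another sample tube, the same as tube0 (size, origin and axes)
- rack: tube rack fixed to the worktop, turned up to 0.12 rad. Origin: on the worktop under the middle groove, midway between the combs; x to the rear, y left. Two black combs, 8 mm thick, at x = -25 and +25 mm (42 mm free between, for fingers), each with five 90-degree V-grooves at y = -96, -48, 0, 48, 96 mm; bottoms 40, sharp crests 64 mm above the worktop. Base plate 8 mm thick.
- groove (a point): bottom of the middle groove, midway between the combs, 40 mm above the worktop; axes as the rack's, grooves run along x. A seated tube lies along x, its axis 54 mm above the worktop (1 or 2 mm more or less). Rear wall at x = 75 to 83 mm, 62 mm high.
- catch_box (a point): top of the 34 mm high black housing of the spring catch, at the rack's left end (rack x = -26, y = 157 mm). Round the work, in the robot's frame: an analyser 338 mm high fills y > 0.40 m, a dispenser 280 mm high fills x > 0.55, -0.30 < y < 0.0 m, a low analyser fills x > 0.48, y < -0.43 m; the worktop begins at x = 0.33 m and is bare between the last tube and the carton.
- gate (a joint): front gate sliding along the rack's x. 0 = open (plate's middle plane 124 mm in front of the rack's origin), 0.045 = shut, at its stop. Starts at 0 to 0.012. Sliding friction about 4 N; from 0.030 on the catch's spring roller resists with up to about 10 N more; past 0.038 it drops behind the gate's nose and holds it. Stays wherever it is left.
- gate_face (a point): point on the front face (towards the robot) of the gate, an aluminium plate 250 mm wide, 8 mm thick, from 10 to 60 mm above the worktop. The point is 40 mm above the worktop, 75 mm to the right (rack's -y) of the plate's middle: a good place to push. Moves with the gate; axes as the rack's.
- catch (a joint): spring roller of the catch, m pushed aside: 0 = at rest, about 0.004 while the gate's nose passes it; below 0.002 with the gate shut = snapped in.
- knob (a joint): lock knob, rad turned clockwise seen from above: 0 = loose, 1.2 = stop, locked. Starts between 0 and 0.1. Detent between 0.26 and 0.94 (hardest before 0.6, up to about 0.13 N m, then it helps on); friction 0.02 N m. It stays past the click.
- knob_grip (a point): middle of the knob's black grip bar (46 long, 12 wide, from 40 to 70 mm above the worktop), on the knob's vertical axis, 60 mm above the worktop; moves with gate and knob. x along the bar, which at knob 0 points 0.6 rad counter-clockwise of the rack's x, at 1.2 as far clockwise. It stands on a 32 mm high, 62 mm wide grey block, 40 mm before the gate plate's middle plane.
- pen: stray ball pen, 9 mm thick, 142 mm long, lying along one groove of the rack at the start. Origin: mid-length, at its underside (about 45 mm above the worktop at the start); long axis y. The pen, the tweezers or both are there; an absent one has no pose.
- tweezers: stray steel tweezers, 15 mm wide, 122 mm long, 8 mm thick, lying along another groove of the rack at the start. Origin: mid-length, at the underside (about 48 mm above the worktop at the start); long axis y.
- cup: bystander: white sample cup with a dark lid, 55 mm across, 58 mm high, behind the rack; leave it alone. Origin: centre of its underside.
- dropper: bystander: brown dropper bottle, 35 mm across, 85 mm high, behind the rack; leave it alone. Origin: centre of its underside.
- carton: bystander: small dark carton, 40 x 60 x 22 mm, to the right of the tubes; leave it alone. Origin: centre of its underside.

How it is judged (in metres and radians):
On the way, in this order (a step that is already met when the one before it is completed fails the run):
1. the stray things are out of the rack and every tube lies in a groove, let go, while the gate is still open (z of tube0 in the frame of rack between 0.0485 and 0.0595 m and angle between the x axis of each of tube0, tube1, tube2, tube3, tube4 and the x axis of rack, either way round below 0.12 rad and x of tube0 in the frame of rack between -0.02 and 0.02 m and y of tube0 in the frame of rack between -0.11 and 0.11 m and linear speed of each of tube0, tube1, tube2, tube3, tube4, pen, tweezers below 0.02 m/s and contact force between each of tube0, tube1, tube2, tube3, tube4, pen, tweezers and the fingers below 0.05 N and z of tube1 in the frame of rack between 0.0485 and 0.0595 m and x of tube1 in the frame of rack between -0.02 and 0.02 m and y of tube1 in the frame of rack between -0.11 and 0.11 m and z of tube2 in the frame of rack between 0.0485 and 0.0595 m and x of tube2 in the frame of rack between -0.02 and 0.02 m and y of tube2 in the frame of rack between -0.11 and 0.11 m and z of tube3 in the frame of rack between 0.0485 and 0.0595 m and x of tube3 in the frame of rack between -0.02 and 0.02 m and y of tube3 in the frame of rack between -0.11 and 0.11 m and z of tube4 in the frame of rack between 0.0485 and 0.0595 m and x of tube4 in the frame of rack between -0.02 and 0.02 m and y of tube4 in the frame of rack between -0.11 and 0.11 m and height (world z) of each of pen, tweezers below 0.02 m and contact force between each of pen, tweezers and rack below 0.03 N and value of joint gate below 0.03 m), for 0.2 s.
2. the gate is shut and its catch has snapped in (value of joint gate above 0.0425 m and value of joint catch below 0.002 m), for 0.2 s.
3. the knob is turned past its click (value of joint knob above 1 rad), for 0.2 s.
At the end, for the whole second after the job is handed in: Strays lie on the worktop (below 20 mm) off the rack; every tube lies at rest, let go, in a groove (axis 48.5 to 59.5 mm above the worktop, within 0.12 rad of the groove, mid-length within 20 mm of mid-rack); gate within 2.5 mm of its stop, catch sprung back (below 2 mm); knob past 1.0 rad (all of step 2 and z of tube0 in the frame of rack between 0.0485 and 0.0595 m and angle between the x axis of each of tube0, tube1, tube2, tube3, tube4 and the x axis of rack, either way round below 0.12 rad and x of tube0 in the frame of rack between -0.02 and 0.02 m and y of tube0 in the frame of rack between -0.11 and 0.11 m and linear speed of each of tube0, tube1, tube2, tube3, tube4, pen, tweezers below 0.02 m/s and contact force between each of tube0, tube1, tube2, tube3, tube4, pen, tweezers and the fingers below 0.05 N and z of tube1 in the frame of rack between 0.0485 and 0.0595 m and x of tube1 in the frame of rack between -0.02 and 0.02 m and y of tube1 in the frame of rack between -0.11 and 0.11 m and z of tube2 in the frame of rack between 0.0485 and 0.0595 m and x of tube2 in the frame of rack between -0.02 and 0.02 m and y of tube2 in the frame of rack between -0.11 and 0.11 m and z of tube3 in the frame of rack between 0.0485 and 0.0595 m and x of tube3 in the frame of rack between -0.02 and 0.02 m and y of tube3 in the frame of rack between -0.11 and 0.11 m and z of tube4 in the frame of rack between 0.0485 and 0.0595 m and x of tube4 in the frame of rack between -0.02 and 0.02 m and y of tube4 in the frame of rack between -0.11 and 0.11 m and height (world z) of each of pen, tweezers below 0.02 m and contact force between each of pen, tweezers and rack below 0.03 N and value of joint knob above 1 rad); the robot touches nothing.
It fails at once if the sample cup is moved more than 3 cm (distance of cup from where it was at the start of the episode above 0.03 m).
It fails at once if the dropper bottle is moved more than 3 cm (distance of dropper from where it was at the start of the episode above 0.03 m).
It fails at once if the carton is moved more than 3 cm (distance of carton from where it was at the start of the episode above 0.03 m).
Of tube0, tube1, tube2, tube3, tube4 only 4 to 5 are there at a start; the rules pass over those that are not, and their reading is None.
Of pen, tweezers only 1 to 2 are there at a start; the rules pass over those that are not, and their reading is None.
At some moment in a run one of tube0, tube1, tube2, tube3, tube4 may be knocked a few centimetres aside while the robot is not near it.
Once in a run the grip may slacken for a moment while it holds something.
It also fails if it takes over 210 s, if anything falls off the work surface, if the arm or the gripper's body presses on something with over 40 N, if the wrist force passes 120 N, or if a joint passes its speed limit or range.

## Robot

A 6-joint arm with a two-finger parallel gripper is mounted at the origin on a cart in front of the work surface, level with it; the furniture and walls round the work are solid. World frame = base frame: x ahead of the robot, y to its left, z up, the work surface at z = 0. Lengths are in mm, angles in rad, forces in N, time in s.
With the tool pointing down it reaches from about 350 to 775 mm from the base axis. Payload 7.3 kg.
Tool frame: the origin (TCP) lies at the centre of the arm's flange, where the gripper is bolted on; the fingertips stand 178 mm ahead of it and the grasp point (between the pads) lies 159 mm ahead of it; z points along the fingers, y is the direction in which the jaws open and shut (so a half turn about z gives the same grasp; the last joint's range is limited). The gripper opens to 92 mm and grips with 3 to 60 N. Pads are 19 mm wide; open, the fingers measure 130 mm over their backs; the gripper's body (75 mm by 190 mm) begins 47 mm behind the grasp point.
Start: joints at [-1.322, 0.342, 1.524, -0, 1.275, -0.146], TCP at [201.947, -484.608, 404.741] pointing down, gripper open.
Joint ranges: [-2.53, 2.53], [-0.77, 2.02], [0.04, 2.7], [-1, 4.14], [0.28, 2.66], [-3.11, 3.11]. Speed limits (rad/s): [2.57, 2.57, 3.14, 3.14, 3.14, 3.14].

## Interface

Orientations are given as [roll, pitch, yaw] about the fixed x, y, z axes, in that order (R = Rz(yaw) Ry(pitch) Rx(roll)).
In Python, from plant import get_obs, capture, close_job gives the robot as it stands. The module is installed in compiled form; this text tells all that it offers.
- The arm moves only by the shell command python3 -m pendant 'ROWS'. ROWS is JSON, a list of rows, each a list of 3 entries, a list of its own where there are three numbers: the shift along the tool's x, y, z in m, then the turn, a rotation vector about the tool's x, y, z in rad, then the finger opening in m, from 0 to 0.0918. In form: [[[tx, ty, tz], [wx, wy, wz], fingers], ...]. A call has 1 to 10 rows; each row is the pose to reach, as a shift and turn from the pose commanded when the call began, along the tool's axes at that moment; what a row does not reach only later rows make up. A row lasts 1/12 s, in which the tool goes at most 41.7 mm and 7.16 degrees, less where a joint would pass 70% of its speed; a pose out of reach is approached as far as the arm can. A call with a gripper value outside its range is refused whole. The fingers move at their own pace and stop on an object; the grip force is fixed at half the most. Time passes only in rows, so rows that repeat a pose let the fingers close. It gives the time, the measured TCP pose, the force and the opening at its end, in the units of the state.
- get_obs(): the state, without advancing time (a new reading comes with each control period).
- capture(name): name is "scene" or "top"; returns a dict with "color" (400x640x3 uint8, red, green, blue), "mtx" (3x3 intrinsics, pixels), "rvec" (rotation vector, rad) and "tvec" (3), from world to camera coordinates, as OpenCV has them. Camera axes: x right, y down, z forward; pixel columns grow to the right and rows downward; lengths in mm; the calibration is good to about 2 mm. A picture is of the moment at which its call begins. There is no depth.
- close_job(): hands the job in, once; it reports no verdict.
The state is a dict: "time": time; "joint_positions": joint angles; "dq": joint speeds; "tau": joint torques, N m; "tool_pos": TCP position; "tcp_rot": TCP orientation; "contact_force": force on the tool from outside, world axes, zero at the start; "moment": the same for the moment, N m; "grip_width": finger opening in mm.
Only numpy, scipy, OpenCV 4.12 (cv2) and the standard library are available. Lean on these libraries where they do the work, as an engineer would, in place of code of your own. Each camera call takes 0.05 s, during which the arm holds its last target. There are 200 camera calls.

## Working session

There is one attempt and no reset: what is moved stays moved. The work goes in short steps, Python scripts to look and compute and a shell command to move; the robot and the scene stay as the last step left them, time stands still between calls to the robot, and variables do not carry over. Pictures are saved under pics/ and viewed, about 12 in all and at most 16, crops included, and the job is handed in when it is done.

```bash
mkdir -p pics
python3 - <<'E'
from plant import get_obs, capture
import cv2,numpy as np
o=get_obs();print(o)
for n in("scene","top"):
    c=capture(n);print(n,c["mtx"].tolist(),c["rvec"],c["tvec"]);R=cv2.Rodrigues(np.array(c["rvec"],float))[0];print("pos",-R.T@np.array(c["tvec"]))
    cv2.imwrite(f"pics/{n}0.png",c["color"][:,:,::-1])
E
```

```text
{'time': 0.0, 'joint_positions': array([-1.32205956e+00,  3.42761923e-01,  1.52499067e+00,  7.86207216e-06,
        1.27539534e+00, -1.45987591e-01]), 'dq': array([0.00103094, 0.0013303 , 0.00128633, 0.00084975, 0.00194452,
       0.00203888]), 'tau': array([-2.56800176e-04, -4.31243527e+01, -2.44215167e+01,  7.18415016e-02,
        5.61663124e-02, -1.28603292e-04]), 'tool_pos': array([ 201.888406  , -484.499823  ,  404.03359653]), 'tcp_rot': array([-3.14005502e+00, -2.33682820e-04,  3.94721885e-01]), 'contact_force': array([ 0.43377661, -0.01994455, -0.40336591]), 'moment': array([ 0.0220092 , -0.00371251,  0.00223973]), 'grip_width': 92.09123817006717}
scene [[488.06804953497834, 0.0, 316.84481735081147], [0.0, 488.06804953497834, 202.32811599122167], [0.0, 0.0, 1.0]] [ 0.87768796 -2.15400649  1.41069363] [ 350.70152809  267.61363988 1211.03369702]
pos [-455.42957935  960.32814835  729.08503148]
top [[457.45179225737616, 0.0, 318.21780197718084], [0.0, 457.45179225737616, 198.25980696294826], [0.0, 0.0, 1.0]] [ 2.17009188 -2.13184949  0.1304954 ] [ -89.12684699  567.17313982 1616.49955982]
pos [ 356.15004595  -93.85366517 1675.42484958]
```

View pics/top0.png

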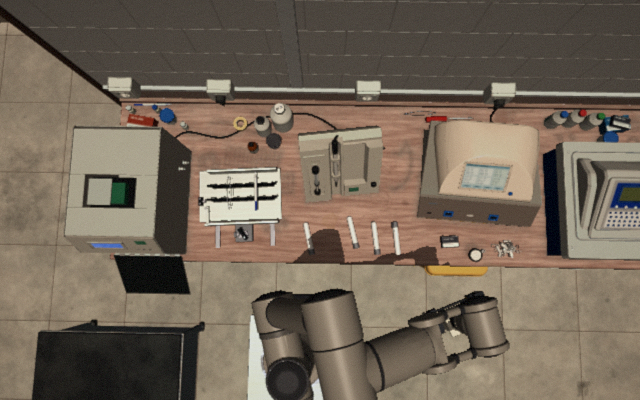

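View pics/scene0.png

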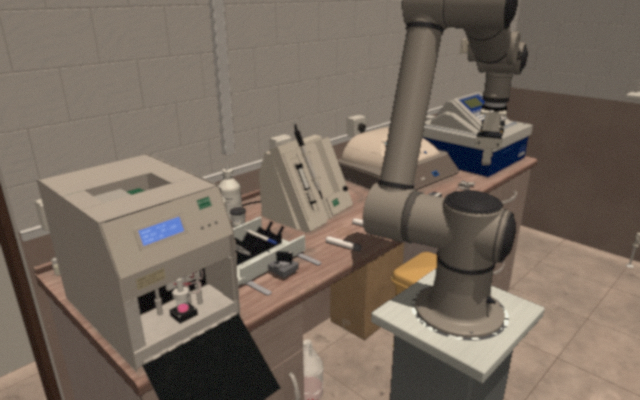

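```bash
cat > lib.py <<'E'
import cv2,numpy as np
from plant import get_obs,capture
from scipy.spatial.transform import Rotation as Ro
def pt(c,u,v,z):
    R=cv2.Rodrigues(np.array(c["rvec"],float))[0];o=-R.T@np.array(c["tvec"],float)
    d=R.T@np.linalg.inv(np.array(c["mtx"]))@np.array([u,v,1.0]);return o+d*(z-o[2])/d[2]
def px(c,p):
    return cv2.projectPoints(np.array(p,float).reshape(-1,3),np.array(c["rvec"],float),np.array(c["tvec"],float),np.array(c["mtx"]),None)[0].reshape(-1,2)
def crop(c,x0,y0,x1,y1,k,name):
    cv2.imwrite("pics/"+name,cv2.resize(c["color"][y0:y1,x0:x1,::-1],None,fx=k,fy=k,interpolation=cv2.INTER_CUBIC))
def tubes(c,x0=292,y0=205,x1=435,y1=264,z=10,thr=150):
    im=c["color"][y0:y1,x0:x1].astype(int)
    m=((im.min(2)>thr)&(im.max(2)-im.min(2)<45)).astype(np.uint8)
    for k in cv2.findContours(m,cv2.RETR_EXTERNAL,cv2.CHAIN_APPROX_NONE)[0]:
        if len(k)<20: continue
        (cx,cy),s,a=cv2.minAreaRect(k);b=cv2.boxPoints(((cx,cy),s,a))
        i=np.argsort([np.linalg.norm(b[j]-b[(j+1)%4]) for j in range(4)])[:2]
        e=[(b[j]+b[(j+1)%4])/2+[x0,y0] for j in i]
        P=np.array([pt(c,*q,z) for q in e]);d=P[1]-P[0]
        if d[0]<0:d=-d
        print("blob px",(cx+x0).__round__(1),round(cy+y0,1),"mid",P.mean(0).round(1)[:2],"len",np.linalg.norm(d).round(),"yaw",np.arctan2(d[1],d[0]).round(3),"ends",P[:,:2].round().tolist())
E
python3 - <<'E'
from lib import *
c=capture("top");tubes(c)
crop(c,190,155,290,255,6,"rack0.png");crop(c,292,205,472,270,4,"tubes0.png")
for u,v in[(201,170),(280,167),(283,222),(204,224)]:print(pt(c,u,v,8)[:2])
E
```

```text
blob px 396.6 240.5 mid [ 422.9 -365.4] len 98.0 yaw 0.107 ends [[472.0, -360.0], [374.0, -371.0]]
blob px 307.4 234.8 mid [437.6 -41.8] len 89.0 yaw 0.219 ends [[481.0, -32.0], [394.0, -51.0]]
blob px 374.9 235.1 mid [ 441.1 -286.9] len 96.0 yaw 0.127 ends [[488.0, -281.0], [394.0, -293.0]]
blob px 351.7 229.6 mid [ 459.5 -202.5] len 95.0 yaw 0.228 ends [[506.0, -192.0], [413.0, -213.0]]
[670.55757967 358.19327241]
[686.83413019  65.1529276 ]
[482.67807038  48.26765874]
[470.24671129 336.92796891]
```

View pics/rack0.png

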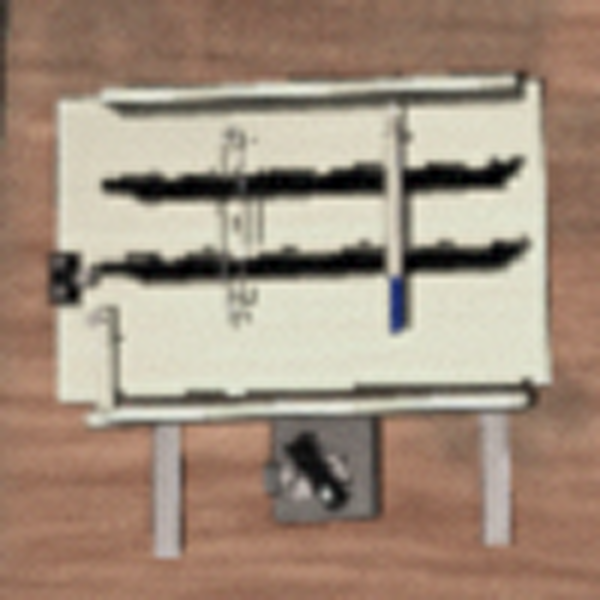

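View pics/tubes0.png

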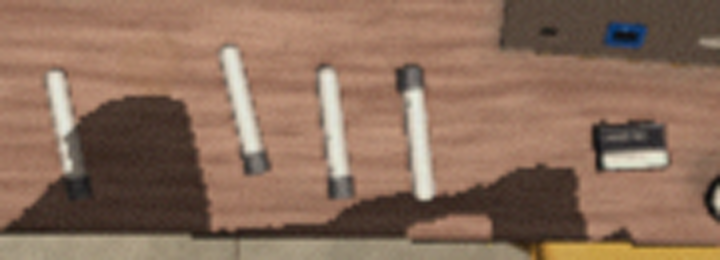

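Run:
```python
from lib import *
c=capture("top")
f=lambda u,v,z:pt(c,190+(u+.5)/6-.5,155+(v+.5)/6-.5,z)
for n,z,a,b in[("rearcomb",60,(103,187),(522,163)),("frontcomb",60,(97,270),(527,245)),("wall",62,(103,96),(525,80)),("gate",60,(90,418),(530,399)),("pen",50,(396,110),(398,332)),("tweez",52,(234,130),(240,323)),("knob",70,(292,440),(340,502)),("block",32,(272,470),(382,470)),("plate",8,(57,250),(547,230)),("railL",4,(168,425),(168,555)),("railR",4,(495,420),(497,542))]:
    A,B=f(*a,z),f(*b,z);d=B-A;print(n,A[:2].round(),B[:2].round(),"mid",((A+B)/2)[:2].round(1),"len",np.hypot(*d[:2]).round(1),"ang",np.arctan2(d[1],d[0]).round(3), "perp",(np.arctan2(d[1],d[0])+np.pi/2).round(3))
```

```text
rearcomb [604. 321.] [623.  71.] mid [613.2 195.7] len 250.4 ang -1.496 perp 0.075
frontcomb [554. 322.] [573.  66.] mid [563.6 194. ] len 255.9 ang -1.495 perp 0.076
wall [659. 323.] [673.  70.] mid [665.6 196.6] len 252.8 ang -1.515 perp 0.055
gate [466. 321.] [482.  62.] mid [473.8 191.7] len 259.9 ang -1.51 perp 0.061
pen [655. 149.] [521. 143.] mid [588.2 145.8] len 134.4 ang -3.097 perp -1.526
tweez [641. 245.] [525. 237.] mid [582.8 241.1] len 116.8 ang -3.068 perp -1.497
knob [454. 200.] [419. 170.] mid [436.5 184.9] len 46.3 ang -2.45 perp -0.879
block [439. 218.] [440. 152.] mid [439.1 184.9] len 65.9 ang -1.553 perp 0.018
plate [572. 360.] [590.  60.] mid [581.  209.9] len 301.2 ang -1.512 perp 0.058
railL [466. 288.] [387. 284.] mid [426.8 286. ] len 78.9 ang -3.095 perp -1.524
railR [473.  88.] [399.  85.] mid [435.8  86.5] len 74.1 ang -3.094 perp -1.523
```

```bash
cat >> lib.py <<'E'
def plan(wps,start=None):
    """wps: (x,y,z,yaw) mm world, tool straight down; prints tool-frame shift (m), turn z, rows; one call per waypoint"""
    if start is None:
        o=get_obs();p=np.array(o["tool_pos"]);a=o["tcp_rot"][2]
        print("now",p.round(1),"rot",np.round(o["tcp_rot"],3),"F",o["contact_force"].round(1),"grip",round(o["grip_width"],1),"t",round(o["time"],1))
    else: p=np.array(start[:3],float);a=start[3]
    for w in wps:
        D=np.array(w[:3])-p;c,s=np.cos(a),np.sin(a)
        t=np.round([(c*D[0]+s*D[1])/1e3,(s*D[0]-c*D[1])/1e3,-D[2]/1e3],3);r=round(a-w[3],3)
        print(t.tolist(),"wz",r,"rows>=",round(max(np.linalg.norm(t)/.0417,abs(r)/.125),1))
        p=p+1e3*np.array([c*t[0]+s*t[1],s*t[0]-c*t[1],-t[2]]);a-=r
    print("end",p.round(1),round(a,3))
E
python3 - <<'E'
from lib import *
plan([(430,-300,404,.2),(440,146,404,.065),(590.5,146.5,310,.065),(590.5,146.5,221.5,.065),(590.5,146.5,310,.065),(435,146,310,.065),(425,-125,300,.15),(425,-125,180,.15),(425,-125,280,.15)],(201.9,-484.6,404.7,.395))
E
```

```text
[0.282, -0.083, 0.001] wz 0.195 rows>= 7.0
[0.098, -0.435, -0.0] wz 0.135 rows>= 10.7
[0.15, 0.01, 0.094] wz 0.0 rows>= 4.3
[0.0, -0.0, 0.088] wz 0.0 rows>= 2.1
[0.0, -0.0, -0.088] wz 0.0 rows>= 2.1
[-0.155, -0.01, -0.0] wz 0.0 rows>= 3.7
[-0.027, 0.27, 0.01] wz -0.085 rows>= 6.5
[-0.0, -0.0, 0.12] wz 0.0 rows>= 2.9
[-0.0, -0.0, -0.1] wz 0.0 rows>= 2.4
end [ 425.5 -125.2  279.7] 0.15
```

```bash
P="python3 -m pendant"
python3 -m pendant '[[[0.282,-0.083,0],[0,0,0.195],0.04],[[0.282,-0.083,0],[0,0,0.195],0.04],[[0.282,-0.083,0],[0,0,0.195],0.04],[[0.282,-0.083,0],[0,0,0.195],0.04],[[0.282,-0.083,0],[0,0,0.195],0.04],[[0.282,-0.083,0],[0,0,0.195],0.04],[[0.282,-0.083,0],[0,0,0.195],0.04],[[0.282,-0.083,0],[0,0,0.195],0.04],[[0.282,-0.083,0],[0,0,0.195],0.04]]'
python3 -m pendant '[[[0.049,-0.2175,0],[0,0,0.135],0.04],[[0.049,-0.2175,0],[0,0,0.135],0.04],[[0.049,-0.2175,0],[0,0,0.135],0.04],[[0.049,-0.2175,0],[0,0,0.135],0.04],[[0.049,-0.2175,0],[0,0,0.135],0.04],[[0.049,-0.2175,0],[0,0,0.135],0.04],[[0.049,-0.2175,0],[0,0,0.135],0.04]]'
python3 - <<'E'
from lib import *
plan([(440,146,404,.065),(590.5,146.5,310,.065)])
E
```

```text
time: 0.95
tool_pos: [431.9, -297.7, 404.5]
tcp_rot: [-3.141, 0.0, 0.204]
contact_force: [0.4, 0.1, 0.4]
grip_width: 41.1
time: 1.53
tool_pos: [434.3, -74.9, 404.9]
tcp_rot: [-3.141, 0.0, 0.067]
contact_force: [0.0, -0.1, -0.3]
grip_width: 39.9
now [434.3 -74.9 404.9] rot [-3.141  0.     0.067] F [ 0.  -0.1 -0.3] grip 39.9 t 1.5
[0.021, -0.22, 0.001] wz 0.002 rows>= 5.3
[0.15, 0.009, 0.094] wz 0.0 rows>= 4.3
end [590.7 146.8 309.9] 0.065
```

```bash
python3 -m pendant '[[[0.021,-0.22,0.001],[0,0,0.002],0.04],[[0.021,-0.22,0.001],[0,0,0.002],0.04],[[0.021,-0.22,0.001],[0,0,0.002],0.04],[[0.021,-0.22,0.001],[0,0,0.002],0.04],[[0.021,-0.22,0.001],[0,0,0.002],0.04],[[0.021,-0.22,0.001],[0,0,0.002],0.04],[[0.021,-0.22,0.001],[0,0,0.002],0.04]]'
python3 -m pendant '[[[0.15,0.009,0.094],[0,0,0],0.04],[[0.15,0.009,0.094],[0,0,0],0.04],[[0.15,0.009,0.094],[0,0,0],0.04],[[0.15,0.009,0.094],[0,0,0],0.04],[[0.15,0.009,0.094],[0,0,0],0.04],[[0.15,0.009,0.094],[0,0,0],0.04],[[0.15,0.009,0.094],[0,0,0],0.04]]'
python3 - <<'E'
from lib import *
c=capture("scene");q=px(c,[[590,146,60]])[0];print(q)
x,y=int(q[0])-70,int(q[1])-60
crop(c,x,y,x+140,y+110,5,"above_pen.png");print(x,y)
plan([(590.5,146.5,221.5,.065)])
E
```

```text
time: 2.12
tool_pos: [442.4, 145.1, 403.5]
tcp_rot: [3.141, -0.0, 0.065]
contact_force: [-0.2, -1.1, 0.1]
grip_width: 40.2
time: 2.7
tool_pos: [592.3, 142.4, 309.1]
tcp_rot: [3.141, 0.002, 0.06]
contact_force: [-1.3, -0.5, 1.1]
grip_width: 40.1
[259.54208074 232.59228216]
189 172
now [591.8 143.  310.3] rot [3.141 0.    0.061] F [-0.6 -0.2 -0. ] grip 39.9 t 2.8
[-0.001, -0.004, 0.089] wz -0.004 rows>= 2.1
end [590.6 146.9 221.3] 0.065
```

View pics/above_pen.png

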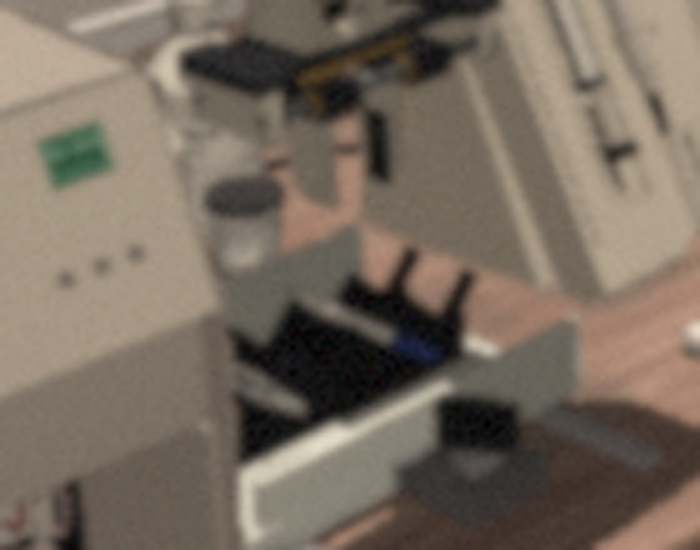

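```bash
python3 -m pendant '[[[-0.001,-0.003,0.04],[0,0,0],0.04],[[-0.001,-0.003,0.089],[0,0,0],0.04],[[-0.001,-0.003,0.089],[0,0,0],0.04],[[-0.001,-0.003,0.089],[0,0,0],0.04],[[-0.001,-0.003,0.089],[0,0,0],0]]'
python3 -m pendant '[[[0,0,0],[0,0,0],0],[[0,0,0],[0,0,0],0],[[0,0,0],[0,0,0],0],[[0,0,0],[0,0,0],0],[[0,0,0],[0,0,0],0]]'
python3 -m pendant '[[[0,0,-0.03],[0,0,0],0],[[0,0,-0.088],[0,0,0],0],[[0,0,-0.088],[0,0,0],0],[[0,0,-0.088],[0,0,0],0],[[0,0,-0.088],[0,0,0],0]]'
python3 - <<'E'
from lib import *
plan([(435,146,309,.065),(425,-125,300,.15),(425,-125,180,.15),(425,-125,280,.15)])
E
```

```text
time: 3.17
tool_pos: [591.3, 147.5, 223.0]
tcp_rot: [3.142, -0.002, 0.063]
contact_force: [0.2, -0.1, 0.5]
grip_width: 36.6
time: 3.58
tool_pos: [591.2, 147.9, 221.6]
tcp_rot: [-3.141, -0.002, 0.063]
contact_force: [0.1, 2.2, 3.1]
grip_width: 7.2
time: 4.0
tool_pos: [591.0, 147.6, 309.8]
tcp_rot: [3.142, -0.002, 0.063]
contact_force: [-1.0, -1.3, -0.3]
grip_width: 7.6
now [591.  147.6 309.8] rot [ 3.142e+00 -2.000e-03  6.300e-02] F [-1.  -1.3 -0.3] grip 7.6 t 4.0
[-0.156, -0.008, 0.001] wz -0.002 rows>= 3.7
[-0.027, 0.27, 0.009] wz -0.085 rows>= 6.5
[-0.0, -0.0, 0.12] wz -0.0 rows>= 2.9
[-0.0, -0.0, -0.1] wz -0.0 rows>= 2.4
end [ 425.4 -125.4  279.8] 0.15
```

```bash
python3 -m pendant '[[[-0.03,-0.002,0],[0,0,0],0],[[-0.06,-0.004,0],[0,0,0],0],[[-0.09,-0.006,0],[0,0,0],0],[[-0.12,-0.007,0],[0,0,0],0],[[-0.15,-0.008,0],[0,0,0],0],[[-0.156,-0.008,0.001],[0,0,0],0],[[-0.156,-0.008,0.001],[0,0,0],0]]'
python3 -m pendant '[[[-0.003,0.03,0],[0,0,-0.01],0],[[-0.007,0.065,0],[0,0,-0.02],0],[[-0.011,0.105,0],[0,0,-0.03],0],[[-0.015,0.145,0],[0,0,-0.04],0],[[-0.019,0.185,0.002],[0,0,-0.05],0],[[-0.022,0.22,0.006],[0,0,-0.06],0],[[-0.025,0.25,0.009],[0,0,-0.07],0],[[-0.027,0.27,0.009],[0,0,-0.085],0],[[-0.027,0.27,0.009],[0,0,-0.085],0],[[-0.027,0.27,0.009],[0,0,-0.085],0]]'
python3 - <<'E'
from lib import *
c=capture("scene");q=px(c,[[425,-125,110]])[0]
x,y=int(q[0])-60,int(q[1])-60
crop(c,x,y,x+120,y+110,5,"penheld.png")
plan([(425,-125,180,.15)])
E
```

```text
time: 4.58
tool_pos: [432.9, 145.8, 306.5]
tcp_rot: [3.141, 0.004, 0.063]
contact_force: [-0.2, -0.4, -0.6]
grip_width: 7.6
time: 5.42
tool_pos: [425.5, -126.8, 298.0]
tcp_rot: [-3.141, 0.0, 0.145]
contact_force: [-0.3, 0.6, -0.0]
grip_width: 7.4
now [ 425.3 -125.8  298.1] rot [-3.141e+00  1.000e-03  1.460e-01] F [ 0.1  0.7 -0.9] grip 7.8 t 5.5
[-0.0, -0.001, 0.118] wz -0.004 rows>= 2.8
end [ 425.2 -124.8  180.1] 0.15
```

View pics/penheld.png

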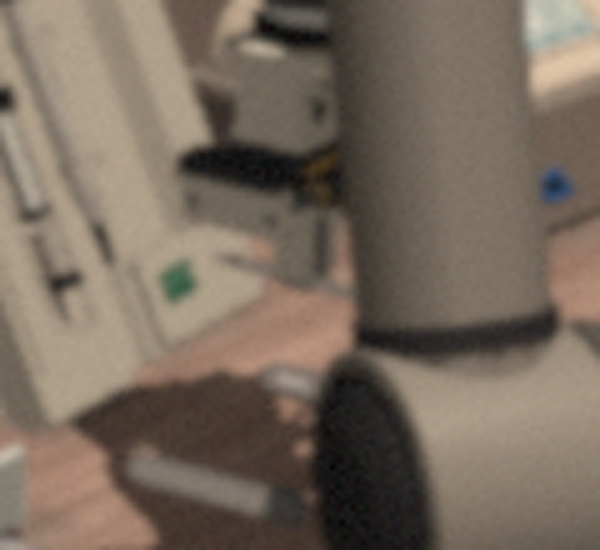

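```bash
python3 -m pendant '[[[0,0,0.03],[0,0,0],0],[[0,0,0.06],[0,0,0],0],[[0,0,0.09],[0,0,0],0],[[0,0,0.11],[0,0,0],0],[[0,0,0.118],[0,0,0],0],[[0,0,0.118],[0,0,0],0],[[0,0,0.118],[0,0,0],0.03],[[0,0,0.118],[0,0,0],0.03],[[0,0,0.118],[0,0,0],0.03],[[0,0,0.118],[0,0,0],0.03]]'
python3 -m pendant '[[[0,0,-0.12],[0,0,0],0.05],[[0,0,-0.12],[0,0,0],0.05],[[0,0,-0.12],[0,0,0],0.05],[[0.04,-0.27,-0.12],[0,0,0],0.05],[[0.04,-0.27,-0.12],[0,0,0],0.05],[[0.04,-0.27,-0.12],[0,0,0],0.05],[[0.04,-0.27,-0.12],[0,0,0],0.05],[[0.04,-0.27,-0.12],[0,0,0],0.05],[[0.04,-0.27,-0.12],[0,0,0],0.05],[[0.04,-0.27,-0.12],[0,0,0],0.05]]'
python3 - <<'E'
from lib import *
c=capture("top");tubes(c);crop(c,290,200,440,268,5,"t1.png")
plan([(422.5,-45,300,.2)])
E
```

```text
time: 6.3
tool_pos: [425.1, -125.3, 181.3]
tcp_rot: [3.141, -0.001, 0.148]
contact_force: [-0.4, -0.5, 0.0]
grip_width: 28.1
time: 7.13
tool_pos: [423.9, 151.0, 301.3]
tcp_rot: [-3.141, -0.002, 0.15]
contact_force: [0.0, -0.7, 1.1]
grip_width: 50.0
blob px 396.5 240.6 mid [ 422.7 -365.2] len 98.0 yaw 0.107 ends [[472.0, -360.0], [374.0, -371.0]]
blob px 330.2 237.9 mid [ 427.9 -124.9] len 80.0 yaw 0.157 ends [[468.0, -119.0], [388.0, -131.0]]
blob px 307.6 236.0 mid [433.5 -42.8] len 98.0 yaw 0.229 ends [[386.0, -54.0], [481.0, -32.0]]
blob px 374.9 235.1 mid [ 441.1 -287.1] len 96.0 yaw 0.127 ends [[488.0, -281.0], [394.0, -293.0]]
blob px 351.8 229.6 mid [ 459.6 -202.8] len 95.0 yaw 0.254 ends [[506.0, -191.0], [414.0, -215.0]]
now [424.  152.7 301.4] rot [-3.14e+00 -2.00e-03  1.51e-01] F [-1.   1.5 -0.2] grip 49.6 t 7.2
[-0.031, 0.195, 0.001] wz -0.049 rows>= 4.7
end [422.7 -44.8 300.4] 0.2
```

View pics/t1.png

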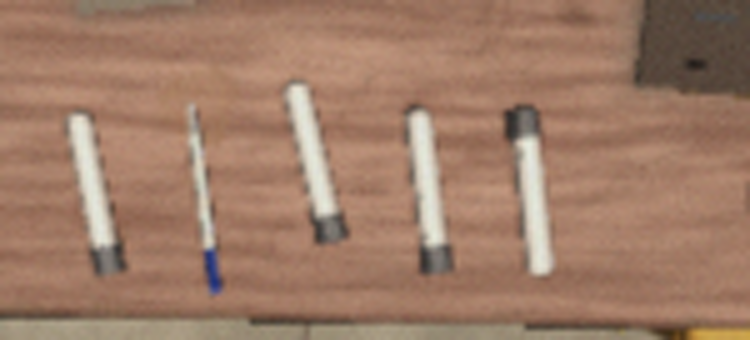

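Run:
```python
from lib import *
plan([(423.8,-45,300,.225),(423.8,-45,181,.225),(423.8,-45,300,.225),(435,194.5,300,.065),(588.2,194.5,300,.065),(588.2,194.5,226,.065)])
```

```text
now [424.  152.7 301.4] rot [-3.14e+00 -2.00e-03  1.51e-01] F [-1.   1.5 -0.2] grip 49.6 t 7.2
[-0.03, 0.195, 0.001] wz -0.074 rows>= 4.7
[0.0, 0.0, 0.119] wz -0.0 rows>= 2.9
[0.0, 0.0, -0.119] wz -0.0 rows>= 2.9
[0.064, -0.231, 0.0] wz 0.16 rows>= 5.7
[0.153, 0.01, 0.0] wz -0.0 rows>= 3.7
[0.0, 0.0, 0.074] wz -0.0 rows>= 1.8
end [587.8 194.8 226.4] 0.065
```

```bash
python3 -m pendant '[[[-0.03,0.195,0.001],[0,0,-0.074],0.05],[[-0.03,0.195,0.001],[0,0,-0.074],0.05],[[-0.03,0.195,0.001],[0,0,-0.074],0.05],[[-0.03,0.195,0.001],[0,0,-0.074],0.05],[[-0.03,0.195,0.001],[0,0,-0.074],0.05],[[-0.03,0.195,0.001],[0,0,-0.074],0.05],[[-0.03,0.195,0.001],[0,0,-0.074],0.05],[[-0.03,0.195,0.001],[0,0,-0.074],0.05]]'
python3 -m pendant '[[[0,0,0.035],[0,0,0],0.05],[[0,0,0.07],[0,0,0],0.05],[[0,0,0.1],[0,0,0],0.05],[[0,0,0.119],[0,0,0],0.05],[[0,0,0.119],[0,0,0],0.05],[[0,0,0.119],[0,0,0],0],[[0,0,0.119],[0,0,0],0],[[0,0,0.119],[0,0,0],0],[[0,0,0.119],[0,0,0],0],[[0,0,0.119],[0,0,0],0]]'
python3 -m pendant '[[[0,0,-0.03],[0,0,0],0],[[0,0,-0.06],[0,0,0],0],[[0,0,-0.09],[0,0,0],0],[[0,0,-0.119],[0,0,0],0],[[0,0,-0.119],[0,0,0],0],[[0,0,-0.119],[0,0,0],0]]'
python3 -m pendant '[[[0.011,-0.038,0],[0,0,0.03],0],[[0.022,-0.076,0],[0,0,0.06],0],[[0.032,-0.114,0],[0,0,0.08],0],[[0.042,-0.152,0],[0,0,0.1],0],[[0.053,-0.19,0],[0,0,0.13],0],[[0.06,-0.215,0],[0,0,0.15],0],[[0.064,-0.231,0],[0,0,0.16],0],[[0.064,-0.231,0],[0,0,0.16],0],[[0.064,-0.231,0],[0,0,0.16],0]]'
python3 - <<'E'
from lib import *
plan([(588.2,194.5,300,.065),(588.2,194.5,226,.065)])
E
```

```text
time: 7.85
tool_pos: [423.5, -49.6, 299.9]
tcp_rot: [-3.141, -0.0, 0.221]
contact_force: [-0.1, 0.3, -0.4]
grip_width: 50.4
time: 8.68
tool_pos: [423.7, -49.4, 181.0]
tcp_rot: [3.141, -0.001, 0.222]
contact_force: [0.7, 0.1, 0.1]
grip_width: 21.2
time: 9.18
tool_pos: [423.8, -49.7, 301.1]
tcp_rot: [3.139, -0.004, 0.222]
contact_force: [-0.5, -0.1, -1.5]
grip_width: 19.1
time: 9.93
tool_pos: [434.7, 190.1, 298.2]
tcp_rot: [3.141, 0.003, 0.064]
contact_force: [0.2, -1.0, 0.1]
grip_width: 18.9
now [434.7 190.1 298.2] rot [3.141e+00 3.000e-03 6.400e-02] F [ 0.2 -1.   0.1] grip 18.9 t 9.9
[0.154, 0.005, -0.002] wz -0.001 rows>= 3.7
[-0.0, 0.0, 0.074] wz 0.0 rows>= 1.8
end [588.7 195.  226.2] 0.065
```

```bash
python3 -m pendant '[[[0.035,0.001,0],[0,0,0],0],[[0.075,0.002,0],[0,0,0],0],[[0.115,0.003,0],[0,0,0],0],[[0.145,0.004,0],[0,0,0],0],[[0.154,0.005,-0.002],[0,0,0],0],[[0.154,0.005,-0.002],[0,0,0],0],[[0.154,0.005,-0.002],[0,0,0],0],[[0.154,0.005,-0.002],[0,0,0],0]]'
python3 - <<'E'
from lib import *
plan([(588.2,194.5,226,.065)])
E
```

```text
time: 10.6
tool_pos: [588.3, 193.3, 300.9]
tcp_rot: [3.141, 0.002, 0.061]
contact_force: [-0.1, -0.3, -1.1]
grip_width: 19.4
now [588.3 193.3 300.9] rot [3.141e+00 2.000e-03 6.100e-02] F [-0.1 -0.3 -1.1] grip 19.4 t 10.6
[-0.0, -0.001, 0.075] wz -0.004 rows>= 1.8
end [588.3 194.3 225.9] 0.065
```

```bash
python3 -m pendant '[[[0,-0.001,0.03],[0,0,0],0],[[0,-0.001,0.055],[0,0,0],0],[[0,-0.001,0.07],[0,0,0],0],[[0,-0.001,0.075],[0,0,0],0],[[0,-0.001,0.075],[0,0,0],0],[[0,-0.001,0.075],[0,0,0],0]]'
python3 -m pendant '[[[0,0,0.001],[0,0,0],0.028],[[0,0,0.001],[0,0,0],0.028],[[0,0,0.001],[0,0,0],0.028],[[0,0,0.001],[0,0,0],0.028]]'
python3 -m pendant '[[[0,0,-0.04],[0,0,0],0.028],[[0,0,-0.08],[0,0,0],0.028],[[0,0,-0.08],[0,0,0],0.028],[[-0.15,0,-0.08],[0,0,0],0.05],[[-0.15,0,-0.08],[0,0,0],0.05],[[-0.15,0,-0.08],[0,0,0],0.05],[[-0.15,0,-0.08],[0,0,0],0.05],[[-0.15,0,-0.08],[0,0,0],0.05],[[-0.15,0,-0.08],[0,0,0],0.05]]'
python3 - <<'E'
from lib import *
c=capture("top");tubes(c);tubes(c,195,175,290,216,64,215);crop(c,190,155,290,255,6,"rack1.png")
plan([])
E
```

```text
time: 11.1
tool_pos: [588.4, 195.3, 227.1]
tcp_rot: [3.141, 0.0, 0.062]
contact_force: [-0.2, -0.4, 0.4]
grip_width: 18.8
time: 11.43
tool_pos: [589.2, 195.1, 226.0]
tcp_rot: [3.141, -0.001, 0.062]
contact_force: [-0.3, -0.2, -0.1]
grip_width: 27.9
time: 12.18
tool_pos: [438.8, 186.1, 306.4]
tcp_rot: [-3.141, -0.002, 0.062]
contact_force: [0.8, -0.9, 0.9]
grip_width: 50.0
blob px 396.5 240.5 mid [ 422.7 -365.3] len 98.0 yaw 0.102 ends [[472.0, -360.0], [374.0, -370.0]]
blob px 330.2 237.9 mid [ 427.9 -124.9] len 80.0 yaw 0.157 ends [[468.0, -119.0], [388.0, -131.0]]
blob px 375.0 235.1 mid [ 440.9 -287.4] len 95.0 yaw 0.127 ends [[394.0, -293.0], [488.0, -281.0]]
blob px 351.7 229.6 mid [ 459.5 -202.5] len 95.0 yaw 0.228 ends [[506.0, -192.0], [413.0, -213.0]]
now [440.  186.1 306.4] rot [-3.141e+00 -3.000e-03  6.200e-02] F [ 0.4 -0.1 -0. ] grip 49.7 t 12.2
end [440.  186.1 306.4] 0.062
```

View pics/rack1.png

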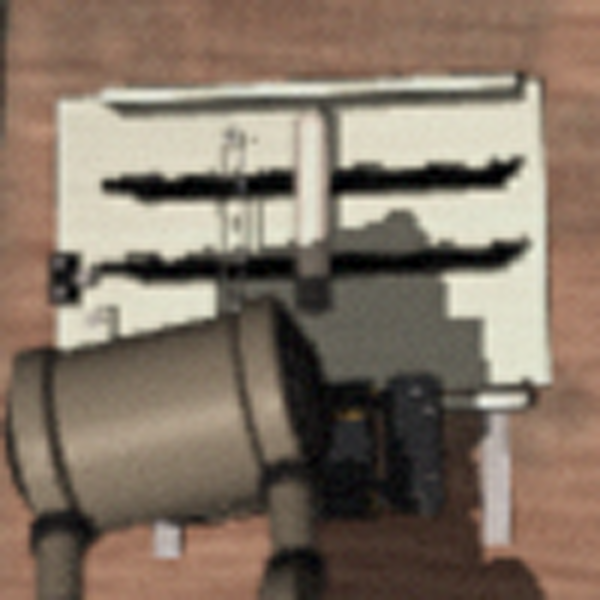

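Run:
```python
from lib import *
c=capture("top")
print("tool px",px(c,[[440,186,306],[440,186,200]]))
for z in(350,400,450,500):print(z,pt(c,191.5,225,z).round(), pt(c,243,225,z).round())
print("dispenser corners",[pt(c,u,v,0)[:2].round() for u,v in((305,203),(380,195))],[pt(c,u,v,280)[:2].round() for u,v in((300,136),(381,127))])
print("analyser right edge",pt(c,187,250,0).round(),pt(c,153,128,338).round(),pt(c,153,250,338).round())
```

```text
tool px [[228.44020849 227.72030592]
 [235.05154065 229.85022192]]
350 [443. 285. 350.] [446. 135. 350.]
400 [440. 271. 400.] [443. 126. 400.]
450 [437. 256. 450.] [439. 118. 450.]
500 [433. 242. 500.] [436. 109. 500.]
dispenser corners [array([555., -30.]), array([ 589., -307.])] [array([733., -21.]), array([ 766., -274.])]
analyser right edge [375. 396.   0.] [735. 420. 338.] [369. 397. 338.]
```

Run:
```python
from lib import *
plan([(440,242.5,306,.065),(585.3,242.5,306,.065),(585.3,242.5,224,.065),(585.3,242.5,306,.065),(435,242.5,306,.065),(425,-45,300,.1),(425,-45,180,.1)])
```

```text
now [440.5 186.1 306.2] rot [-3.141e+00 -3.000e-03  6.200e-02] F [-0.6 -0.9  0.1] grip 50.0 t 12.3
[0.003, -0.056, 0.0] wz -0.003 rows>= 1.3
[0.145, 0.009, 0.0] wz -0.0 rows>= 3.5
[-0.0, 0.0, 0.082] wz -0.0 rows>= 2.0
[-0.0, 0.0, -0.082] wz -0.0 rows>= 2.0
[-0.15, -0.01, 0.0] wz -0.0 rows>= 3.6
[-0.029, 0.287, 0.006] wz -0.035 rows>= 6.9
[0.0, -0.0, 0.12] wz -0.0 rows>= 2.9
end [424.6 -45.4 180.2] 0.1
```

```bash
python3 -m pendant '[[[0.003,-0.056,0],[0,0,-0.003],0.028],[[0.003,-0.056,0],[0,0,-0.003],0.028],[[0.08,-0.051,0],[0,0,-0.003],0.028],[[0.148,-0.047,0],[0,0,-0.003],0.028],[[0.148,-0.047,0],[0,0,-0.003],0.028],[[0.148,-0.047,0],[0,0,-0.003],0.028],[[0.148,-0.047,0],[0,0,-0.003],0.028],[[0.148,-0.047,0],[0,0,-0.003],0.028],[[0.148,-0.047,0],[0,0,-0.003],0.028]]'
python3 - <<'E'
from lib import *
plan([(585.3,242.5,224,.065)])
E
```

```text
time: 13.03
tool_pos: [584.1, 241.9, 304.9]
tcp_rot: [3.141, 0.002, 0.065]
contact_force: [-0.0, 0.1, -0.3]
grip_width: 27.9
now [584.1 241.9 304.9] rot [3.141e+00 2.000e-03 6.500e-02] F [-0.   0.1 -0.3] grip 27.9 t 13.0
[0.001, -0.0, 0.081] wz -0.0 rows>= 1.9
end [585.1 242.  223.9] 0.065
```

```bash
python3 -m pendant '[[[0.001,0,0.03],[0,0,0],0.028],[[0.001,0,0.06],[0,0,0],0.028],[[0.001,0,0.078],[0,0,0],0.028],[[0.001,0,0.081],[0,0,0],0.028],[[0.001,0,0.081],[0,0,0],0.028],[[0.001,0,0.081],[0,0,0],0],[[0.001,0,0.081],[0,0,0],0],[[0.001,0,0.081],[0,0,0],0],[[0.001,0,0.081],[0,0,0],0],[[0.001,0,0.081],[0,0,0],0]]'
python3 -m pendant '[[[0,0,-0.03],[0,0,0],0],[[0,0,-0.06],[0,0,0],0],[[0,0,-0.081],[0,0,0],0],[[-0.03,-0.002,-0.081],[0,0,0],0],[[-0.06,-0.004,-0.081],[0,0,0],0],[[-0.09,-0.006,-0.081],[0,0,0],0],[[-0.12,-0.008,-0.081],[0,0,0],0],[[-0.15,-0.01,-0.081],[0,0,0],0],[[-0.15,-0.01,-0.081],[0,0,0],0],[[-0.15,-0.01,-0.081],[0,0,0],0]]'
python3 -m pendant '[[[-0.003,0.03,0],[0,0,0],0],[[-0.006,0.07,0],[0,0,-0.01],0],[[-0.011,0.11,0],[0,0,-0.015],0],[[-0.015,0.15,0],[0,0,-0.02],0],[[-0.019,0.19,0],[0,0,-0.03],0],[[-0.023,0.23,0],[0,0,-0.035],0],[[-0.027,0.265,0.004],[0,0,-0.035],0],[[-0.029,0.287,0.006],[0,0,-0.035],0],[[-0.029,0.287,0.006],[0,0,-0.035],0],[[-0.029,0.287,0.006],[0,0,-0.035],0]]'
python3 - <<'E'
from lib import *
plan([(425,-45,180,.1)])
E
```

```text
time: 13.87
tool_pos: [585.6, 243.1, 226.7]
tcp_rot: [-3.139, -0.004, 0.065]
contact_force: [0.1, 4.7, 2.8]
grip_width: 12.4
time: 14.7
tool_pos: [434.1, 242.5, 306.9]
tcp_rot: [-3.141, -0.002, 0.066]
contact_force: [1.4, 0.9, -0.6]
grip_width: 12.3
time: 15.53
tool_pos: [425.6, -47.6, 300.1]
tcp_rot: [3.141, -0.002, 0.096]
contact_force: [-0.4, 0.9, 0.3]
grip_width: 12.1
now [425.6 -47.6 300.1] rot [ 3.141e+00 -2.000e-03  9.600e-02] F [-0.4  0.9  0.3] grip 12.1 t 15.5
[-0.0, -0.003, 0.12] wz -0.004 rows>= 2.9
end [425.3 -44.7 180.1] 0.1
```

```bash
python3 -m pendant '[[[0,0,0.03],[0,0,0],0],[[0,0,0.06],[0,0,0],0],[[0,0,0.09],[0,0,0],0],[[0,0,0.11],[0,0,0],0],[[0,0,0.12],[0,0,0],0],[[0,0,0.12],[0,0,0],0],[[0,0,0.12],[0,0,0],0.03],[[0,0,0.12],[0,0,0],0.03],[[0,0,0.12],[0,0,0],0.03],[[0,0,0.12],[0,0,0],0.03]]'
python3 -m pendant '[[[0,0,-0.04],[0,0,0],0.035],[[0,0,-0.08],[0,0,0],0.05],[[0,0,-0.12],[0,0,0],0.05],[[0,-0.1,-0.12],[0,0,0],0.05],[[0,-0.1,-0.12],[0,0,0],0.05],[[0,-0.1,-0.12],[0,0,0],0.05],[[0,-0.1,-0.12],[0,0,0],0.05]]'
python3 - <<'E'
from lib import *
c=capture("top");tubes(c);crop(c,240,165,440,265,4,"t2.png")
plan([(449.7,-204.8,300,.228),(449.7,-204.8,181,.228)])
E
```

```text
time: 16.37
tool_pos: [425.0, -45.6, 179.9]
tcp_rot: [3.141, -0.001, 0.1]
contact_force: [0.4, 0.4, -0.1]
grip_width: 29.3
time: 16.95
tool_pos: [413.9, 56.3, 300.2]
tcp_rot: [-3.141, -0.001, 0.103]
contact_force: [0.4, -0.7, -0.5]
grip_width: 49.9
blob px 396.5 240.6 mid [ 422.7 -365.2] len 98.0 yaw 0.107 ends [[472.0, -360.0], [374.0, -371.0]]
blob px 330.1 237.9 mid [ 427.8 -124.6] len 80.0 yaw 0.148 ends [[468.0, -119.0], [388.0, -131.0]]
blob px 375.0 235.1 mid [ 441.1 -287.2] len 95.0 yaw 0.113 ends [[489.0, -282.0], [394.0, -293.0]]
blob px 351.7 229.6 mid [ 459.5 -202.5] len 95.0 yaw 0.228 ends [[506.0, -192.0], [413.0, -213.0]]
now [414.3  55.  300.1] rot [ 3.141e+00 -1.000e-03  1.030e-01] F [-0.7 -0.4  0.6] grip 50.2 t 17.0
[0.008, 0.262, 0.0] wz -0.125 rows>= 6.3
[0.0, 0.0, 0.119] wz 0.0 rows>= 2.9
end [ 449.3 -204.8  181.1] 0.228
```

View pics/t2.png

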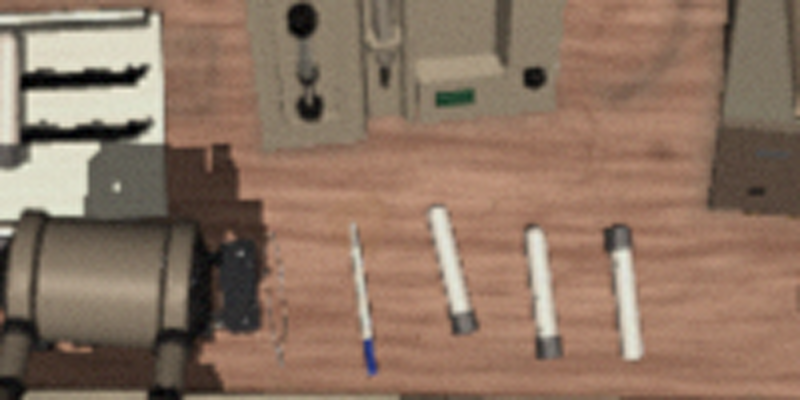

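```bash
python3 -m pendant '[[[0.008,0.262,0],[0,0,-0.125],0.05],[[0.008,0.262,0],[0,0,-0.125],0.05],[[0.008,0.262,0],[0,0,-0.125],0.05],[[0.008,0.262,0],[0,0,-0.125],0.05],[[0.008,0.262,0],[0,0,-0.125],0.05],[[0.008,0.262,0],[0,0,-0.125],0.05],[[0.008,0.262,0],[0,0,-0.125],0.05],[[0.008,0.262,0],[0,0,-0.125],0.05],[[0.008,0.262,0],[0,0,-0.125],0.05],[[0.008,0.262,0],[0,0,-0.125],0.05]]'
python3 -m pendant '[[[0,0,0.035],[0,0,0],0.05],[[0,0,0.07],[0,0,0],0.05],[[0,0,0.1],[0,0,0],0.05],[[0,0,0.119],[0,0,0],0.05],[[0,0,0.119],[0,0,0],0.05],[[0,0,0.119],[0,0,0],0],[[0,0,0.119],[0,0,0],0],[[0,0,0.119],[0,0,0],0],[[0,0,0.119],[0,0,0],0],[[0,0,0.119],[0,0,0],0]]'
python3 -m pendant '[[[0,0,-0.03],[0,0,0],0],[[0,0,-0.06],[0,0,0],0],[[0,0,-0.09],[0,0,0],0],[[0,0,-0.119],[0,0,0],0],[[0,0,-0.119],[0,0,0],0],[[0,0,-0.119],[0,0,0],0],[[0,0,-0.119],[0,0,0],0]]'
python3 - <<'E'
from lib import *
plan([(435,-30,300,.15),(435,146.6,300,.065),(591.3,146.6,300,.065),(591.3,146.6,226,.065)])
E
```

```text
time: 17.83
tool_pos: [448.2, -206.2, 299.4]
tcp_rot: [-3.141, 0.001, 0.224]
contact_force: [0.1, 0.4, -0.7]
grip_width: 50.3
time: 18.67
tool_pos: [448.8, -206.1, 181.0]
tcp_rot: [3.141, -0.0, 0.225]
contact_force: [-0.1, 0.6, -0.5]
grip_width: 21.0
time: 19.25
tool_pos: [448.3, -206.1, 299.2]
tcp_rot: [-3.141, 0.001, 0.225]
contact_force: [0.0, -0.2, -0.6]
grip_width: 19.3
now [ 448.3 -206.1  299.2] rot [-3.141e+00  1.000e-03  2.250e-01] F [ 0.  -0.2 -0.6] grip 19.3 t 19.2
[0.026, -0.175, -0.001] wz 0.075 rows>= 4.2
[0.027, -0.174, 0.0] wz 0.085 rows>= 4.2
[0.156, 0.01, 0.0] wz -0.0 rows>= 3.7
[-0.0, -0.0, 0.074] wz -0.0 rows>= 1.8
end [591.7 146.5 226.2] 0.065
```

```bash
python3 -m pendant '[[[0.004,-0.03,0],[0,0,0.02],0],[[0.01,-0.07,0],[0,0,0.03],0],[[0.016,-0.11,0],[0,0,0.05],0],[[0.022,-0.15,0],[0,0,0.06],0],[[0.026,-0.175,-0.001],[0,0,0.075],0],[[0.026,-0.175,-0.001],[0,0,0.075],0]]'
python3 -m pendant '[[[0.005,-0.035,0],[0,0,0.02],0],[[0.012,-0.075,0],[0,0,0.04],0],[[0.018,-0.115,0],[0,0,0.06],0],[[0.024,-0.15,0],[0,0,0.08],0],[[0.027,-0.174,0],[0,0,0.085],0],[[0.027,-0.174,0],[0,0,0.085],0],[[0.027,-0.174,0],[0,0,0.085],0]]'
python3 -m pendant '[[[0.03,0.002,0],[0,0,0],0],[[0.07,0.005,0],[0,0,0],0],[[0.11,0.007,0],[0,0,0],0],[[0.14,0.009,0],[0,0,0],0],[[0.156,0.01,0],[0,0,0],0],[[0.156,0.01,0],[0,0,0],0],[[0.156,0.01,0],[0,0,0],0],[[0.156,0.01,0],[0,0,0],0]]'
python3 - <<'E'
from lib import *
plan([(591.3,146.6,226,.065)])
E
```

```text
time: 19.75
tool_pos: [433.6, -26.1, 299.2]
tcp_rot: [-3.139, 0.004, 0.153]
contact_force: [-0.9, -0.3, -0.9]
grip_width: 18.9
time: 20.33
tool_pos: [435.5, 146.8, 299.3]
tcp_rot: [3.141, 0.003, 0.068]
contact_force: [-0.1, 0.8, -1.0]
grip_width: 19.1
time: 21.0
tool_pos: [591.3, 145.2, 299.7]
tcp_rot: [3.141, 0.003, 0.064]
contact_force: [-0.3, 0.1, 0.5]
grip_width: 19.2
now [591.3 145.2 299.7] rot [3.141e+00 3.000e-03 6.400e-02] F [-0.3  0.1  0.5] grip 19.2 t 21.0
[0.0, -0.001, 0.074] wz -0.001 rows>= 1.8
end [591.2 146.2 225.7] 0.065
```

```bash
python3 -m pendant '[[[0,-0.001,0.03],[0,0,0],0],[[0,-0.001,0.055],[0,0,0],0],[[0,-0.001,0.07],[0,0,0],0],[[0,-0.001,0.074],[0,0,0],0],[[0,-0.001,0.074],[0,0,0],0],[[0,-0.001,0.074],[0,0,0],0],[[0,-0.001,0.074],[0,0,0],0.028],[[0,-0.001,0.074],[0,0,0],0.028],[[0,-0.001,0.074],[0,0,0],0.028],[[0,-0.001,0.074],[0,0,0],0.028]]'
python3 -m pendant '[[[0,0,-0.04],[0,0,0],0.028],[[0,0,-0.08],[0,0,0],0.028],[[0,0,-0.08],[0,0,0],0.028],[[-0.15,0,-0.08],[0,0,0],0.05],[[-0.15,0,-0.08],[0,0,0],0.05],[[-0.15,0,-0.08],[0,0,0],0.05],[[-0.15,0,-0.08],[0,0,0],0.05],[[-0.15,0,-0.08],[0,0,0],0.05],[[-0.15,0,-0.08],[0,0,0],0.05],[[-0.15,0,-0.08],[0,0,0],0.05]]'
python3 - <<'E'
from lib import *
c=capture("top");tubes(c);crop(c,190,155,290,255,5,"rack2.png")
plan([(440,-100,303,.1),(431.2,-288.3,303,.12),(431.2,-288.3,181,.12)])
E
```

```text
time: 21.83
tool_pos: [592.0, 147.1, 227.0]
tcp_rot: [3.141, -0.0, 0.065]
contact_force: [1.0, -0.2, -0.3]
grip_width: 28.0
time: 22.67
tool_pos: [443.3, 137.6, 307.3]
tcp_rot: [3.142, -0.003, 0.065]
contact_force: [0.0, 0.4, -0.7]
grip_width: 50.1
blob px 396.5 240.6 mid [ 422.6 -365. ] len 98.0 yaw 0.107 ends [[472.0, -360.0], [374.0, -370.0]]
blob px 330.1 237.9 mid [ 427.8 -124.6] len 80.0 yaw 0.148 ends [[468.0, -119.0], [388.0, -131.0]]
blob px 375.0 235.1 mid [ 441.1 -287.4] len 96.0 yaw 0.127 ends [[394.0, -293.0], [489.0, -281.0]]
now [443.5 137.6 307.1] rot [-3.142e+00 -2.000e-03  6.500e-02] F [-0.3 -0.1 -0.1] grip 50.0 t 22.7
[-0.019, 0.237, 0.004] wz -0.035 rows>= 5.7
[-0.027, 0.186, 0.0] wz -0.02 rows>= 4.5
[-0.0, 0.0, 0.122] wz -0.0 rows>= 2.9
end [ 431.5 -287.9  181.1] 0.12
```

```bash
python3 -m pendant '[[[-0.019,0.237,0.004],[0,0,-0.035],0.05],[[-0.019,0.237,0.004],[0,0,-0.035],0.05],[[-0.019,0.237,0.004],[0,0,-0.035],0.05],[[-0.019,0.237,0.004],[0,0,-0.035],0.05],[[-0.019,0.237,0.004],[0,0,-0.035],0.05],[[-0.019,0.237,0.004],[0,0,-0.035],0.05],[[-0.019,0.237,0.004],[0,0,-0.035],0.05]]'
python3 -m pendant '[[[-0.027,0.186,0],[0,0,-0.02],0.05],[[-0.027,0.186,0],[0,0,-0.02],0.05],[[-0.027,0.186,0],[0,0,-0.02],0.05],[[-0.027,0.186,0],[0,0,-0.02],0.05],[[-0.027,0.186,0],[0,0,-0.02],0.05],[[-0.027,0.186,0],[0,0,-0.02],0.05],[[-0.027,0.186,0],[0,0,-0.02],0.05],[[-0.027,0.186,0],[0,0,-0.02],0.05]]'
python3 - <<'E'
from lib import *
c=capture("top");tubes(c)
plan([(431.2,-288.3,181,.12)])
E
```

```text
time: 23.3
tool_pos: [440.0, -105.5, 302.6]
tcp_rot: [3.139, -0.002, 0.095]
contact_force: [-0.6, -0.2, 0.0]
grip_width: 49.7
time: 23.97
tool_pos: [430.7, -287.5, 302.2]
tcp_rot: [-3.141, 0.001, 0.12]
contact_force: [0.4, 0.6, 0.0]
grip_width: 49.7
blob px 372.9 241.1 mid [ 419.1 -279.7] len 44.0 yaw 0.597 ends [[437.0, -267.0], [401.0, -292.0]]
now [ 430.8 -287.   302.4] rot [-3.141  0.     0.121] F [ 0.2 -0.2 -0.9] grip 50.1 t 24.0
[0.0, 0.001, 0.121] wz 0.001 rows>= 2.9
end [ 430.9 -288.   181.4] 0.12
```

View pics/rack2.png

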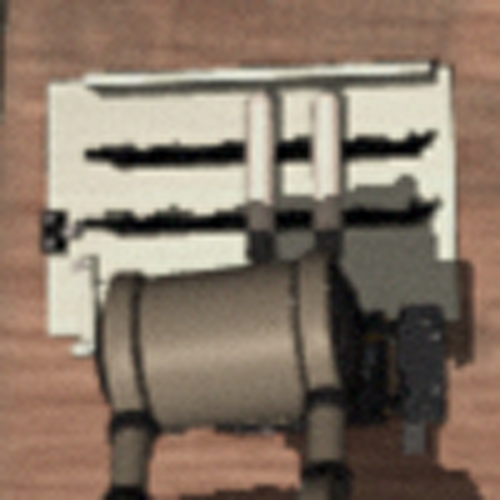

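```bash
python3 -m pendant '[[[0,0.001,0.035],[0,0,0],0.05],[[0,0.001,0.07],[0,0,0],0.05],[[0,0.001,0.1],[0,0,0],0.05],[[0,0.001,0.121],[0,0,0],0.05],[[0,0.001,0.121],[0,0,0],0.05],[[0,0.001,0.121],[0,0,0],0],[[0,0.001,0.121],[0,0,0],0],[[0,0.001,0.121],[0,0,0],0],[[0,0.001,0.121],[0,0,0],0],[[0,0.001,0.121],[0,0,0],0]]'
python3 -m pendant '[[[0,0,-0.03],[0,0,0],0],[[0,0,-0.06],[0,0,0],0],[[0,0,-0.09],[0,0,0],0],[[0,0,-0.119],[0,0,0],0],[[0,0,-0.119],[0,0,0],0],[[0,0,-0.119],[0,0,0],0],[[0,0,-0.119],[0,0,0],0]]'
python3 - <<'E'
from lib import *
plan([(435,-90,300,.1),(435,98.7,300,.065),(594.4,98.7,300,.065),(594.4,98.7,226,.065)])
E
```

```text
time: 24.85
tool_pos: [430.7, -288.7, 182.2]
tcp_rot: [3.141, -0.001, 0.12]
contact_force: [-0.3, 0.5, -0.5]
grip_width: 21.5
time: 25.43
tool_pos: [430.2, -288.6, 300.2]
tcp_rot: [-3.141, 0.001, 0.12]
contact_force: [0.1, -0.2, -1.3]
grip_width: 18.7
now [ 430.2 -288.6  300.2] rot [-3.141e+00  1.000e-03  1.200e-01] F [ 0.1 -0.2 -1.3] grip 18.7 t 25.4
[0.029, -0.197, 0.0] wz 0.02 rows>= 4.8
[0.018, -0.187, 0.0] wz 0.035 rows>= 4.5
[0.159, 0.01, 0.0] wz -0.0 rows>= 3.8
[0.0, -0.0, 0.074] wz -0.0 rows>= 1.8
end [594.   98.6 226.2] 0.065
```

```bash
python3 -m pendant '[[[0.005,-0.03,0],[0,0,0],0],[[0.01,-0.07,0],[0,0,0.01],0],[[0.016,-0.11,0],[0,0,0.01],0],[[0.022,-0.15,0],[0,0,0.02],0],[[0.027,-0.185,0],[0,0,0.02],0],[[0.029,-0.197,0],[0,0,0.02],0],[[0.029,-0.197,0],[0,0,0.02],0]]'
python3 -m pendant '[[[0.003,-0.035,0],[0,0,0.01],0],[[0.007,-0.075,0],[0,0,0.015],0],[[0.011,-0.115,0],[0,0,0.02],0],[[0.015,-0.155,0],[0,0,0.03],0],[[0.018,-0.187,0],[0,0,0.035],0],[[0.018,-0.187,0],[0,0,0.035],0],[[0.018,-0.187,0],[0,0,0.035],0]]'
python3 -m pendant '[[[0.03,0.002,0],[0,0,0],0],[[0.07,0.005,0],[0,0,0],0],[[0.11,0.007,0],[0,0,0],0],[[0.14,0.009,0],[0,0,0],0],[[0.159,0.01,0],[0,0,0],0],[[0.159,0.01,0],[0,0,0],0],[[0.159,0.01,0],[0,0,0],0],[[0.159,0.01,0],[0,0,0],0]]'
python3 - <<'E'
from lib import *
plan([(594.4,98.7,226,.065)])
E
```

```text
time: 26.02
tool_pos: [435.0, -87.0, 299.3]
tcp_rot: [-3.139, 0.003, 0.104]
contact_force: [0.4, 0.5, -0.1]
grip_width: 19.3
time: 26.6
tool_pos: [435.0, 98.7, 299.6]
tcp_rot: [3.141, 0.002, 0.068]
contact_force: [0.1, -0.4, -0.6]
grip_width: 19.3
time: 27.27
tool_pos: [593.8, 96.8, 299.6]
tcp_rot: [3.141, 0.003, 0.063]
contact_force: [-0.4, 0.3, -0.9]
grip_width: 19.0
now [593.8  96.8 299.6] rot [3.141e+00 3.000e-03 6.300e-02] F [-0.4  0.3 -0.9] grip 19.0 t 27.3
[0.001, -0.002, 0.074] wz -0.002 rows>= 1.8
end [594.6  98.9 225.6] 0.065
```

```bash
python3 -m pendant '[[[0,-0.002,0.03],[0,0,0],0],[[0,-0.002,0.055],[0,0,0],0],[[0,-0.002,0.07],[0,0,0],0],[[0,-0.002,0.074],[0,0,0],0],[[0,-0.002,0.074],[0,0,0],0],[[0,-0.002,0.074],[0,0,0],0],[[0,-0.002,0.074],[0,0,0],0.028],[[0,-0.002,0.074],[0,0,0],0.028],[[0,-0.002,0.074],[0,0,0],0.028],[[0,-0.002,0.074],[0,0,0],0.028]]'
python3 -m pendant '[[[0,0,-0.04],[0,0,0],0.028],[[0,0,-0.08],[0,0,0],0.028],[[0,0,-0.08],[0,0,0],0.028],[[-0.15,-0.01,-0.08],[0,0,0],0.05],[[-0.15,-0.01,-0.08],[0,0,0],0.05],[[-0.15,-0.01,-0.08],[0,0,0],0.05],[[-0.15,-0.01,-0.08],[0,0,0],0.05],[[-0.15,-0.01,-0.08],[0,0,0],0.05],[[-0.15,-0.01,-0.08],[0,0,0],0.05],[[-0.15,-0.01,-0.08],[0,0,0],0.05]]'
python3 - <<'E'
from lib import *
c=capture("top");tubes(c)
plan([(440,-130,303,.08),(432.7,-364,303,.107),(432.7,-364,181,.107)])
E
```

```text
time: 28.1
tool_pos: [594.2, 100.1, 226.9]
tcp_rot: [3.141, -0.0, 0.065]
contact_force: [0.2, 0.2, -0.3]
grip_width: 27.8
time: 28.93
tool_pos: [444.9, 100.6, 307.3]
tcp_rot: [3.141, -0.003, 0.065]
contact_force: [0.2, 0.5, 0.3]
grip_width: 49.8
blob px 396.5 240.6 mid [ 422.7 -365.2] len 98.0 yaw 0.114 ends [[471.0, -360.0], [374.0, -371.0]]
blob px 330.1 237.9 mid [ 427.8 -124.6] len 80.0 yaw 0.148 ends [[468.0, -119.0], [388.0, -131.0]]
now [445.1 100.5 307. ] rot [ 3.141e+00 -2.000e-03  6.500e-02] F [ 0.6 -0.4  0.3] grip 49.8 t 29.0
[-0.02, 0.23, 0.004] wz -0.015 rows>= 5.5
[-0.026, 0.232, 0.0] wz -0.027 rows>= 5.6
[0.0, 0.0, 0.122] wz -0.0 rows>= 2.9
end [ 432.5 -363.6  181. ] 0.107
```

```bash
python3 -m pendant '[[[-0.02,0.23,0.004],[0,0,-0.015],0.05],[[-0.02,0.23,0.004],[0,0,-0.015],0.05],[[-0.02,0.23,0.004],[0,0,-0.015],0.05],[[-0.02,0.23,0.004],[0,0,-0.015],0.05],[[-0.02,0.23,0.004],[0,0,-0.015],0.05],[[-0.02,0.23,0.004],[0,0,-0.015],0.05],[[-0.02,0.23,0.004],[0,0,-0.015],0.05]]'
python3 -m pendant '[[[-0.026,0.232,0],[0,0,-0.027],0.05],[[-0.026,0.232,0],[0,0,-0.027],0.05],[[-0.026,0.232,0],[0,0,-0.027],0.05],[[-0.026,0.232,0],[0,0,-0.027],0.05],[[-0.026,0.232,0],[0,0,-0.027],0.05],[[-0.026,0.232,0],[0,0,-0.027],0.05],[[-0.026,0.232,0],[0,0,-0.027],0.05],[[-0.026,0.232,0],[0,0,-0.027],0.05],[[-0.026,0.232,0],[0,0,-0.027],0.05]]'
python3 -m pendant '[[[0,0,0.035],[0,0,0],0.05],[[0,0,0.07],[0,0,0],0.05],[[0,0,0.1],[0,0,0],0.05],[[0,0,0.122],[0,0,0],0.05],[[0,0,0.122],[0,0,0],0.05],[[0,0,0.122],[0,0,0],0],[[0,0,0.122],[0,0,0],0],[[0,0,0.122],[0,0,0],0],[[0,0,0.122],[0,0,0],0],[[0,0,0.122],[0,0,0],0]]'
python3 -m pendant '[[[0,0,-0.03],[0,0,0],0],[[0,0,-0.06],[0,0,0],0],[[0,0,-0.09],[0,0,0],0],[[0,0,-0.119],[0,0,0],0],[[0,0,-0.119],[0,0,0],0],[[0,0,-0.119],[0,0,0],0],[[0,0,-0.119],[0,0,0],0]]'
python3 - <<'E'
from lib import *
plan([(435,-60,300,.08),(435,242.4,300,.065),(585.2,242.4,300,.065),(585.2,242.4,226,.065)])
E
```

```text
time: 29.57
tool_pos: [439.9, -134.9, 302.5]
tcp_rot: [3.139, -0.001, 0.075]
contact_force: [-0.2, -0.2, 0.0]
grip_width: 50.1
time: 30.32
tool_pos: [431.8, -363.0, 302.1]
tcp_rot: [-3.14, 0.001, 0.107]
contact_force: [0.9, -0.3, 0.2]
grip_width: 50.1
time: 31.15
tool_pos: [431.6, -363.3, 181.0]
tcp_rot: [3.141, -0.0, 0.107]
contact_force: [0.4, 0.1, 0.4]
grip_width: 21.3
time: 31.73
tool_pos: [431.1, -363.2, 299.0]
tcp_rot: [-3.141, 0.001, 0.107]
contact_force: [0.1, 0.2, -0.9]
grip_width: 19.0
now [ 431.1 -363.2  299. ] rot [-3.141e+00  1.000e-03  1.070e-01] F [ 0.1  0.2 -0.9] grip 19.0 t 31.7
[0.036, -0.301, -0.001] wz 0.027 rows>= 7.3
[0.024, -0.302, 0.0] wz 0.015 rows>= 7.3
[0.15, 0.01, 0.0] wz -0.0 rows>= 3.6
[0.0, 0.0, 0.074] wz -0.0 rows>= 1.8
end [585.  242.6 226. ] 0.065
```

```bash
python3 -m pendant '[[[0.004,-0.035,0],[0,0,0],0],[[0.009,-0.075,0],[0,0,0.01],0],[[0.014,-0.115,0],[0,0,0.01],0],[[0.019,-0.155,0],[0,0,0.02],0],[[0.024,-0.195,0],[0,0,0.02],0],[[0.028,-0.235,0],[0,0,0.027],0],[[0.033,-0.275,0],[0,0,0.027],0],[[0.036,-0.301,-0.001],[0,0,0.027],0],[[0.036,-0.301,-0.001],[0,0,0.027],0]]'
python3 -m pendant '[[[0.003,-0.04,0],[0,0,0],0],[[0.006,-0.08,0],[0,0,0.01],0],[[0.01,-0.12,0],[0,0,0.01],0],[[0.013,-0.16,0],[0,0,0.015],0],[[0.016,-0.2,0],[0,0,0.015],0],[[0.019,-0.24,0],[0,0,0.015],0],[[0.022,-0.28,0],[0,0,0.015],0],[[0.024,-0.302,0],[0,0,0.015],0],[[0.024,-0.302,0],[0,0,0.015],0],[[0.024,-0.302,0],[0,0,0.015],0]]'
python3 -m pendant '[[[0.03,0.002,0],[0,0,0],0],[[0.07,0.005,0],[0,0,0],0],[[0.11,0.007,0],[0,0,0],0],[[0.14,0.009,0],[0,0,0],0],[[0.15,0.01,0],[0,0,0],0],[[0.15,0.01,0],[0,0,0],0],[[0.15,0.01,0],[0,0,0],0],[[0.15,0.01,0],[0,0,0],0]]'
python3 - <<'E'
from lib import *
plan([(585.2,242.4,226,.065)])
E
```

```text
time: 32.48
tool_pos: [433.9, -56.3, 299.3]
tcp_rot: [-3.139, 0.004, 0.084]
contact_force: [-0.8, -0.6, -0.2]
grip_width: 18.9
time: 33.32
tool_pos: [434.7, 243.0, 299.1]
tcp_rot: [3.14, 0.003, 0.067]
contact_force: [-0.3, -0.2, 0.4]
grip_width: 19.1
time: 33.98
tool_pos: [584.6, 241.1, 299.9]
tcp_rot: [3.141, 0.003, 0.064]
contact_force: [-0.4, 0.5, -0.1]
grip_width: 19.3
now [584.6 241.1 299.9] rot [3.141e+00 3.000e-03 6.400e-02] F [-0.4  0.5 -0.1] grip 19.3 t 34.0
[0.001, -0.001, 0.074] wz -0.001 rows>= 1.8
end [585.5 242.2 225.9] 0.065
```

Lower, release, then retreat right to leave the rack in view.

```bash
python3 -m pendant '[[[0,-0.001,0.03],[0,0,0],0],[[0,-0.001,0.055],[0,0,0],0],[[0,-0.001,0.07],[0,0,0],0],[[0,-0.001,0.074],[0,0,0],0],[[0,-0.001,0.074],[0,0,0],0],[[0,-0.001,0.074],[0,0,0],0],[[0,-0.001,0.074],[0,0,0],0.028],[[0,-0.001,0.074],[0,0,0],0.028],[[0,-0.001,0.074],[0,0,0],0.028],[[0,-0.001,0.074],[0,0,0],0.028]]'
python3 -m pendant '[[[0,0,-0.04],[0,0,0],0.028],[[0,0,-0.08],[0,0,0],0.028],[[0,0,-0.08],[0,0,0],0.028],[[-0.15,-0.01,-0.08],[0,0,0],0.03],[[-0.15,-0.01,-0.08],[0,0,0],0.03],[[-0.15,-0.01,-0.08],[0,0,0],0.03],[[-0.15,-0.01,-0.08],[0,0,0],0.03],[[-0.15,-0.01,-0.08],[0,0,0],0.03],[[-0.15,-0.01,-0.08],[0,0,0],0.03]]'
python3 -m pendant '[[[0,0.33,0],[0,0,0],0.03],[[0,0.33,0],[0,0,0],0.03],[[0,0.33,0],[0,0,0],0.03],[[0,0.33,0],[0,0,0],0.03],[[0,0.33,0],[0,0,0],0.03],[[0,0.33,0],[0,0,0],0.03],[[0,0.33,0],[0,0,0],0.03],[[0,0.33,0],[0,0,0],0.03],[[0,0.33,0],[0,0,0],0.03],[[0,0.33,0],[0,0,0],0.03]]'
python3 - <<'E'
from lib import *
c=capture("top");crop(c,190,155,290,255,6,"rack3.png")
d=capture("scene");crop(d,200,180,360,300,5,"scene3.png")
plan([])
E
```

```text
time: 34.82
tool_pos: [585.3, 243.1, 227.0]
tcp_rot: [3.142, -0.001, 0.065]
contact_force: [-0.4, -0.5, -0.1]
grip_width: 27.9
time: 35.57
tool_pos: [434.2, 243.7, 307.4]
tcp_rot: [-3.141, -0.001, 0.066]
contact_force: [0.3, 0.3, -0.3]
grip_width: 29.9
time: 36.4
tool_pos: [457.3, -88.6, 306.7]
tcp_rot: [3.141, -0.001, 0.06]
contact_force: [-0.6, 0.6, 0.5]
grip_width: 29.9
now [456.7 -85.9 306.6] rot [-3.141 -0.     0.064] F [-0.4  0.6 -0.3] grip 29.9 t 36.5
end [456.7 -85.9 306.6] 0.064
```

View pics/rack3.png

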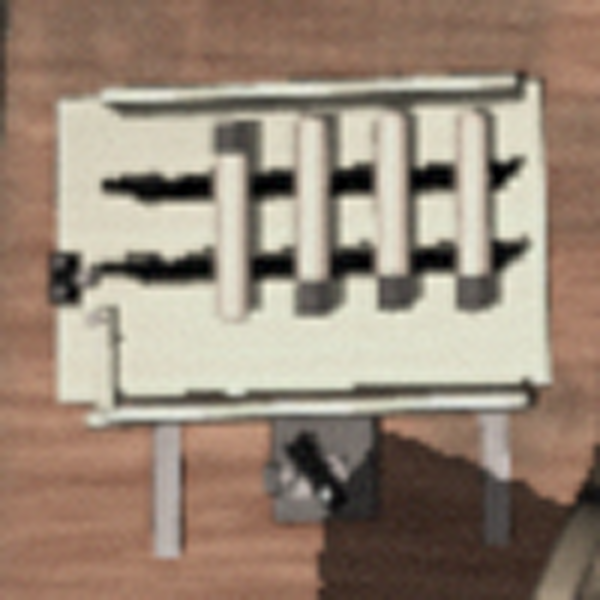

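View pics/scene3.png

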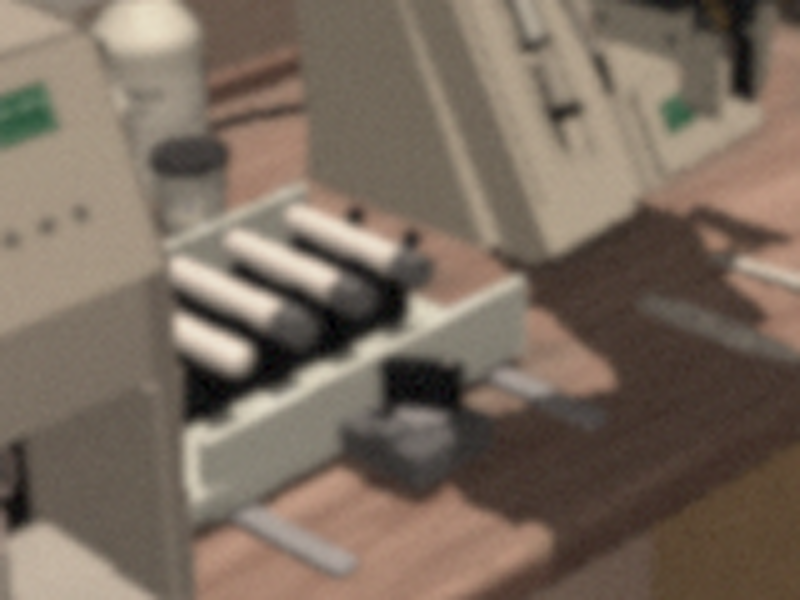

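Run:
```python
from lib import *
plan([(438,115,300,.065),(438,115,203,.065)])
```

```text
now [456.7 -85.9 306.6] rot [-3.141 -0.     0.064] F [-0.4  0.6 -0.3] grip 29.9 t 36.5
[-0.006, -0.202, 0.007] wz -0.001 rows>= 4.8
[0.0, 0.0, 0.097] wz -0.0 rows>= 2.3
end [437.9 115.3 202.6] 0.065
```

```bash
python3 -m pendant '[[[-0.006,-0.197,0.007],[0,0,0],0],[[-0.006,-0.197,0.007],[0,0,0],0],[[-0.006,-0.197,0.007],[0,0,0],0],[[-0.006,-0.197,0.007],[0,0,0],0],[[-0.006,-0.197,0.007],[0,0,0],0],[[-0.006,-0.197,0.007],[0,0,0],0],[[-0.006,-0.197,0.007],[0,0,0],0],[[-0.006,-0.197,0.007],[0,0,0],0]]'
python3 -m pendant '[[[0,0,0.035],[0,0,0],0],[[0,0,0.07],[0,0,0],0],[[0,0,0.09],[0,0,0],0],[[0,0,0.097],[0,0,0],0],[[0,0,0.097],[0,0,0],0],[[0,0,0.097],[0,0,0],0]]'
python3 -m pendant '[[[0.004,0,0],[0,0,0],0],[[0.008,0,0],[0,0,0],0],[[0.012,0,0],[0,0,0],0],[[0.016,0,0],[0,0,0],0],[[0.02,0,0],[0,0,0],0],[[0.024,0,0],[0,0,0],0],[[0.028,0,0],[0,0,0],0],[[0.032,0,0],[0,0,0],0]]'
python3 -m pendant '[[[0.004,0,0],[0,0,0],0],[[0.008,0,0],[0,0,0],0],[[0.012,0,0],[0,0,0],0]]'
python3 - <<'E'
from lib import *
plan([(500.7,114.2,203,.065)])
E
```

```text
time: 37.17
tool_pos: [437.3, 111.3, 299.8]
tcp_rot: [3.141, -0.0, 0.068]
contact_force: [-0.0, 0.8, -0.3]
grip_width: 0.2
time: 37.67
tool_pos: [438.1, 109.9, 203.2]
tcp_rot: [3.141, -0.001, 0.064]
contact_force: [-0.3, 0.3, -0.4]
grip_width: 0.6
time: 38.33
tool_pos: [469.1, 112.5, 202.5]
tcp_rot: [3.141, 0.003, 0.065]
contact_force: [-5.3, -0.9, 3.3]
grip_width: 0.4
time: 38.58
tool_pos: [481.4, 113.2, 202.5]
tcp_rot: [3.141, 0.001, 0.065]
contact_force: [-3.9, -1.6, 2.6]
grip_width: 0.3
now [481.4 113.2 202.5] rot [3.141e+00 1.000e-03 6.500e-02] F [-3.9 -1.6  2.6] grip 0.3 t 38.6
[0.019, 0.0, -0.001] wz -0.0 rows>= 0.5
end [500.4 114.4 203.5] 0.065
```

```bash
python3 -m pendant '[[[0.003,0,0],[0,0,0],0],[[0.006,0,0],[0,0,0],0],[[0.009,0,0],[0,0,0],0],[[0.012,0,0],[0,0,0],0]]'
python3 -m pendant '[[[0.002,0,0],[0,0,0],0],[[0.004,0,0],[0,0,0],0]]'
python3 -m pendant '[[[0.001,0,0],[0,0,0],0],[[0.002,0,0],[0,0,0],0]]'
```

```text
time: 38.92
tool_pos: [493.0, 113.9, 202.4]
tcp_rot: [3.141, 0.002, 0.065]
contact_force: [-2.5, -1.3, -1.1]
grip_width: 0.6
time: 39.08
tool_pos: [497.7, 114.3, 202.7]
tcp_rot: [3.142, 0.0, 0.065]
contact_force: [-7.7, -0.4, 4.5]
grip_width: 0.8
time: 39.25
tool_pos: [498.4, 114.4, 202.5]
tcp_rot: [3.141, 0.004, 0.065]
contact_force: [-11.2, -1.9, 7.6]
grip_width: 0.8
```

```bash
python3 -m pendant '[[[0.001,0,0],[0,0,0],0],[[0.002,0,0],[0,0,0],0],[[0.002,0,0],[0,0,0],0]]'
python3 -m pendant '[[[0.001,0,0],[0,0,0],0],[[0.002,0,0],[0,0,0],0],[[0.002,0,0],[0,0,0],0]]'
```

```text
time: 39.5
tool_pos: [499.1, 114.5, 202.3]
tcp_rot: [3.141, 0.009, 0.065]
contact_force: [-14.0, -2.6, 10.8]
grip_width: 0.3
time: 39.75
tool_pos: [499.8, 114.5, 202.2]
tcp_rot: [3.141, 0.013, 0.065]
contact_force: [-20.7, -2.9, 15.3]
grip_width: 0.5
```

```bash
python3 -m pendant '[[[0.001,0,0],[0,0,0],0],[[0.002,0,0],[0,0,0],0],[[0.002,0,0],[0,0,0],0]]'
python3 -m pendant '[[[-0.01,0,0],[0,0,0],0],[[-0.03,0,0],[0,0,0],0],[[-0.04,0,0],[0,0,0],0],[[-0.04,0,0],[0,0,0],0]]'
python3 -m pendant '[[[0,0,-0.1],[0,0,0],0.03],[[0,0,-0.1],[0,0,0],0.03],[[0,0,-0.1],[0,0,0],0.03],[[0,0.2,-0.1],[0,0,0],0.03],[[0,0.2,-0.1],[0,0,0],0.03],[[0,0.2,-0.1],[0,0,0],0.03],[[0,0.2,-0.1],[0,0,0],0.03],[[0,0.2,-0.1],[0,0,0],0.03],[[0,0.2,-0.1],[0,0,0],0.03],[[0,0.2,-0.1],[0,0,0],0.03]]'
python3 - <<'E'
from lib import *
c=capture("top");crop(c,190,155,290,255,6,"rack4.png")
plan([])
E
```

```text
time: 40.0
tool_pos: [500.5, 114.6, 202.1]
tcp_rot: [3.141, 0.017, 0.065]
contact_force: [-27.1, -5.1, 20.9]
grip_width: 0.4
time: 40.33
tool_pos: [464.3, 112.3, 202.7]
tcp_rot: [3.142, 0.001, 0.065]
contact_force: [0.2, -0.0, -0.4]
grip_width: 0.4
time: 41.17
tool_pos: [479.3, -89.3, 303.0]
tcp_rot: [3.141, -0.002, 0.061]
contact_force: [-1.0, 0.1, -0.1]
grip_width: 29.8
now [479.  -87.9 302.8] rot [ 3.142e+00 -1.000e-03  6.300e-02] F [ 0.1  0.6 -0.3] grip 29.9 t 41.2
end [479.  -87.9 302.8] 0.063
```

View pics/rack4.png

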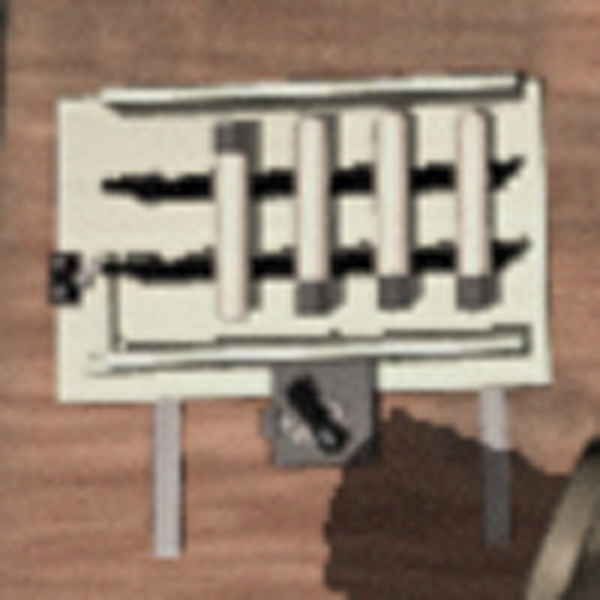

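Run:
```python
from lib import *
c=capture("top")
f=lambda u,v,z:pt(c,190+(u+.5)/6-.5,155+(v+.5)/6-.5,z)
for n,z,a,b in[("gate",60,(95,361),(528,344)),("knob",70,(293,383),(340,446)),("block",32,(270,410),(380,410))]:
    A,B=f(*a,z),f(*b,z);d=B-A;print(n,((A+B)/2).round(1),np.hypot(*d[:2]).round(1),np.arctan2(-d[1],-d[0]).round(3))
im=c["color"][214:236,234:256];m=(im.max(2)<45).astype(np.uint8)
for k in cv2.findContours(m,0,2)[0]:
    if cv2.contourArea(k)>8:
        (x,y),s,a=cv2.minAreaRect(k);print(x+234,y+214,s,a,pt(c,x+234,y+214,70).round(1),cv2.fitLine(k,cv2.DIST_L2,0,.01,.01).ravel())
```

```text
gate [506.9 192.1  60. ] 256.5 1.628
knob [469.6 185.9  70. ] 46.6 0.673
block [475.  187.5  32. ] 66.1 1.589
242.42307662963867 223.884614944458 (12.480753898620605, 4.160251140594482) 56.3099365234375 [468.8 185.6  70. ] [0.60096663 0.7992741  9.052631   9.789474  ]
```

Run:
```python
from lib import *
plan([(469.3,186.3,303,.65),(469.3,186.3,222,.65)])
```

```text
now [478.9 -87.  302.8] rot [-3.142e+00 -1.000e-03  6.500e-02] F [ 0.  -0.2  0.8] grip 30.3 t 41.3
[0.008, -0.273, -0.0] wz -0.585 rows>= 6.5
[0.0, -0.0, 0.081] wz -0.0 rows>= 1.9
end [469.2 185.9 221.8] 0.65
```

```bash
python3 -m pendant '[[[0.008,-0.273,0],[0,0,-0.585],0.028],[[0.008,-0.273,0],[0,0,-0.585],0.028],[[0.008,-0.273,0],[0,0,-0.585],0.028],[[0.008,-0.273,0],[0,0,-0.585],0.028],[[0.008,-0.273,0],[0,0,-0.585],0.028],[[0.008,-0.273,0],[0,0,-0.585],0.028],[[0.008,-0.273,0],[0,0,-0.585],0.028],[[0.008,-0.273,0],[0,0,-0.585],0.028],[[0.008,-0.273,0],[0,0,-0.585],0.028],[[0.008,-0.273,0],[0,0,-0.585],0.028]]'
python3 -m pendant '[[[0,0,0],[0,0,0],0.028],[[0,0,0],[0,0,0],0.028],[[0,0,0],[0,0,0],0.028]]'
python3 - <<'E'
from lib import *
c=capture("scene");q=px(c,[[469,186,70]])[0];x,y=int(q[0])-60,int(q[1])-60
crop(c,x,y,x+120,y+100,5,"knob.png")
plan([(469.3,186.3,222,.65)])
E
```

```text
time: 42.1
tool_pos: [468.2, 186.4, 302.7]
tcp_rot: [3.141, 0.0, 0.652]
contact_force: [0.0, -0.6, -0.2]
grip_width: 28.0
time: 42.35
tool_pos: [468.9, 184.8, 302.7]
tcp_rot: [3.141, 0.0, 0.648]
contact_force: [0.5, -0.4, -0.0]
grip_width: 28.2
now [468.9 184.8 302.8] rot [3.142 0.    0.648] F [ 1.  -0.4 -0.1] grip 27.8 t 42.4
[0.001, -0.001, 0.081] wz -0.002 rows>= 1.9
end [469.1 186.2 221.8] 0.65
```

View pics/knob.png

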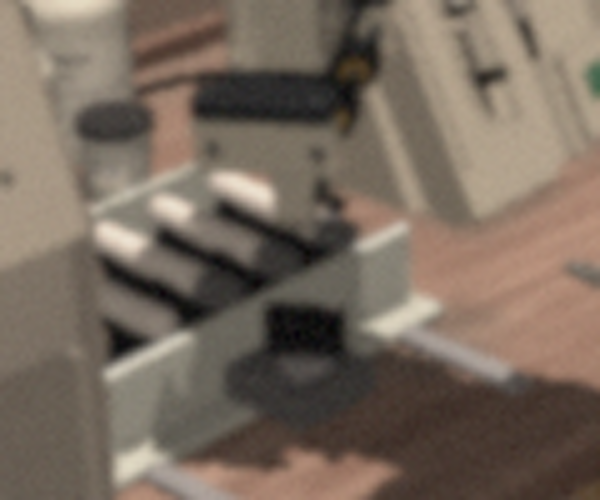

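Gripper stands above the knob (bar at crop 305,330), the gate is close to the tube caps. Descend and grip.

```bash
python3 -m pendant '[[[0.001,-0.001,0.03],[0,0,0],0.028],[[0.001,-0.001,0.055],[0,0,0],0.028],[[0.001,-0.001,0.07],[0,0,0],0.028],[[0.001,-0.001,0.081],[0,0,0],0.028],[[0.001,-0.001,0.081],[0,0,0],0.028]]'
python3 -m pendant '[[[0,0,0],[0,0,0],0],[[0,0,0],[0,0,0],0],[[0,0,0],[0,0,0],0],[[0,0,0],[0,0,0],0],[[0,0,0],[0,0,0],0]]'
python3 -c "from plant import get_obs;o=get_obs();print(o['moment'],o['tool_pos'])"
```

```text
time: 42.82
tool_pos: [468.3, 186.2, 219.6]
tcp_rot: [-3.14, 0.004, 0.649]
contact_force: [-0.4, 0.2, 0.3]
grip_width: 27.9
time: 43.23
tool_pos: [468.1, 188.2, 222.5]
tcp_rot: [-3.139, -0.001, 0.649]
contact_force: [-6.0, 10.4, 0.4]
grip_width: 12.0
[ 1.76267299  0.79461949 -0.02384706] [468.14655743 188.23224051 222.52310288]
```

```bash
python3 -m pendant '[[[0,-0.002,0],[0,0,0],0],[[0,-0.003,0],[0,0,0],0],[[0,-0.003,0],[0,0,0],0]]'
python3 -m pendant '[[[0,0,0],[0,0,0.08],0],[[0,0,0],[0,0,0.16],0],[[0,0,0],[0,0,0.24],0],[[0,0,0],[0,0,0.32],0],[[0,0,0],[0,0,0.4],0]]'
python3 -c "from plant import get_obs;o=get_obs();print(o['moment'],o['tool_pos'])"
```

```text
time: 43.48
tool_pos: [467.5, 189.1, 222.5]
tcp_rot: [3.14, -0.001, 0.65]
contact_force: [0.9, -2.5, 1.5]
grip_width: 12.2
time: 43.9
tool_pos: [467.5, 189.2, 222.5]
tcp_rot: [3.141, -0.001, 0.246]
contact_force: [0.2, -1.2, 3.3]
grip_width: 12.0
[-0.33705967 -0.01902642  0.13672713] [467.4738188  189.15655069 222.51277756]
```

```bash
python3 -m pendant '[[[0,0,0],[0,0,0.08],0],[[0,0,0],[0,0,0.16],0],[[0,0,0],[0,0,0.24],0],[[0,0,0],[0,0,0.32],0],[[0,0,0],[0,0,0.4],0],[[0,0,0],[0,0,0.48],0],[[0,0,0],[0,0,0.56],0],[[0,0,0],[0,0,0.64],0],[[0,0,0],[0,0,0.72],0],[[0,0,0],[0,0,0.76],0]]'
python3 -c "from plant import get_obs;o=get_obs();print(o['moment'],o['tool_pos'])"
python3 -m pendant '[[[0,0,0],[0,0,0.02],0],[[0,0,0],[0,0,0.04],0],[[0,0,0],[0,0,0.06],0],[[0,0,0],[0,0,0.06],0]]'
python3 -c "from plant import get_obs;o=get_obs();print(o['moment'],o['tool_pos'])"
```

```text
time: 44.73
tool_pos: [467.5, 189.5, 222.5]
tcp_rot: [-3.14, -0.001, -0.515]
contact_force: [0.3, 0.9, 1.4]
grip_width: 11.9
[0.2312305  0.08139996 0.00514704] [467.49898734 189.50077883 222.51540059]
time: 45.07
tool_pos: [467.5, 189.6, 222.4]
tcp_rot: [-3.14, -0.001, -0.57]
contact_force: [-0.2, 1.6, 5.8]
grip_width: 11.6
[0.42117746 0.13474868 0.39559047] [467.45651485 189.57006283 222.44247707]
```

```bash
python3 -m pendant '[[[0,0,0],[0,0,-0.02],0.028],[[0,0,0],[0,0,-0.02],0.028],[[0,0,0],[0,0,-0.02],0.028],[[0,0,0],[0,0,-0.02],0.028],[[0,0,-0.04],[0,0,-0.02],0.028],[[0,0,-0.08],[0,0,-0.02],0.028],[[0,0,-0.1],[0,0,-0.02],0.028],[[0,0,-0.1],[0,0,-0.02],0.028]]'
python3 - <<'E'
from lib import *
plan([(440,-90,320,.0)])
E
```

```text
time: 45.73
tool_pos: [468.2, 189.6, 326.2]
tcp_rot: [-3.135, -0.006, -0.55]
contact_force: [0.5, -0.2, 0.5]
grip_width: 28.0
now [468.2 189.6 326.2] rot [-3.135 -0.006 -0.55 ] F [ 0.5 -0.2  0.5] grip 28.0 t 45.7
[0.122, 0.253, 0.006] wz -0.55 rows>= 6.7
end [439.9 -89.8 320.2] -0.0
```

```bash
python3 -m pendant '[[[0.122,0.253,0.006],[0,0,-0.55],0.03],[[0.122,0.253,0.006],[0,0,-0.55],0.03],[[0.122,0.253,0.006],[0,0,-0.55],0.03],[[0.122,0.253,0.006],[0,0,-0.55],0.03],[[0.122,0.253,0.006],[0,0,-0.55],0.03],[[0.122,0.253,0.006],[0,0,-0.55],0.03],[[0.122,0.253,0.006],[0,0,-0.55],0.03],[[0.122,0.253,0.006],[0,0,-0.55],0.03],[[0.122,0.253,0.006],[0,0,-0.55],0.03]]'
python3 -m pendant '[[[0,0,0],[0,0,0],0.03],[[0,0,0],[0,0,0],0.03],[[0,0,0],[0,0,0],0.03]]'
python3 - <<'E'
from lib import *
c=capture("top");crop(c,190,155,290,255,6,"final.png")
im=c["color"][214:236,234:256];m=(im.max(2)<45).astype(np.uint8)
for k in cv2.findContours(m,0,2)[0]:
    if cv2.contourArea(k)>8:
        (x,y),s,a=cv2.minAreaRect(k);v=cv2.fitLine(k,2,0,.01,.01).ravel()
        A,B=[pt(c,x+234+t*v[0],y+214+t*v[1],70) for t in(-5,5)];d=A-B;d*=np.sign(d[0]);print("knob",((A+B)/2).round(1),"yaw",np.arctan2(d[1],d[0]).round(3))
E
```

```text
time: 46.48
tool_pos: [438.3, -93.3, 314.8]
tcp_rot: [3.141, 0.001, -0.005]
contact_force: [0.7, 0.3, -0.3]
grip_width: 29.8
time: 46.73
tool_pos: [438.8, -89.0, 315.4]
tcp_rot: [-3.141, 0.001, 0.001]
contact_force: [-0.8, 0.2, -0.1]
grip_width: 29.9
knob [470.6 185.1  70. ] yaw -0.527
```

View pics/final.png

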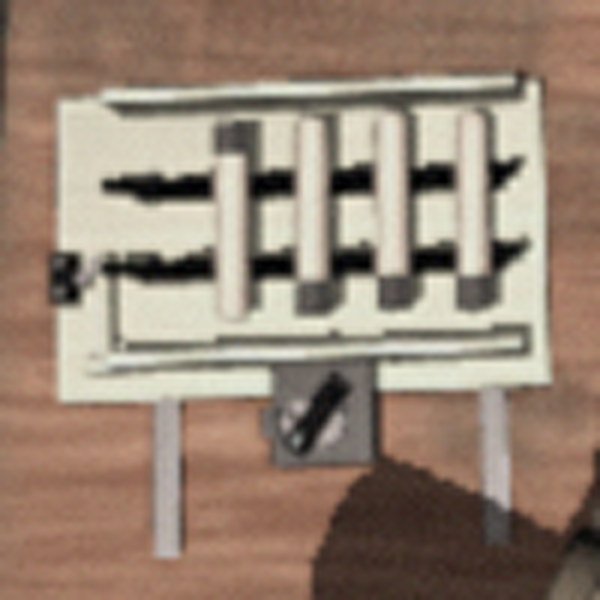

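```bash
python3 -c "from plant import close_job;print(close_job())"
```

```text
the job is handed in; nothing more can be done
None
```

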